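Box up a walnut sample for inspection

TASK

Use the metal scoop to move every walnut from the wooden tray into the white sample box, never touching the walnuts with the gripper, and stand the scoop back on its green mat. Then lay the blue cover squarely over the box and press it down over the orange catch until the catch has gone fully in and the cover sits level on the rim all round. Leave the bottle and the twine spool where they are.

Things in the scene. Friction and masses are not known exactly. Their poses are not given: they have to be found in the camera images.
- tray_floor (a point): Long narrow wooden-framed tray with a white floor, fixed to the bench. This point is the centre of its inside floor, 6 mm above the bench; x runs along the tray towards the end where the walnuts lie. Inside 320 mm long (x) by 80 mm wide (y); side walls reach 60 mm above the bench, the near (-x) wall 22 mm; walls 12 mm thick; the far (+x) end is a ramp.
- tray_end (a point): Foot of the ramp that closes the tray's far (+x) end, in the middle of its width, at floor level. The ramp rises outwards at 55 degrees to 47 mm above the bench, and a board behind it and the last 90 mm of the side walls to 75 mm: walnuts pushed against it ride onto the scoop.
- tub_rim (a point): White square sample box fixed to the bench, 136 mm square outside, 120 mm square inside, 70 mm high, floor and walls 8 mm thick. This point is the centre of its open mouth at rim height; x and y run along its sides. The orange catch stands in the middle of its -x wall.
- catch (a joint): Orange catch, a bar 40 mm long (along the box's y), 7 mm thick, in the middle of the box's -x wall; slides straight down in the wall: 0 = up, top 8 mm proud of the rim; 0.008 m = fully in, flush with the rim. Stiff: about 6 N moves it; no spring, it stays where it is left. A cover laid on the box rests on it and tilts until it is pressed in.
- catch_top (a point): Middle of the top face of the orange catch, 64 mm from the centre of the box; the place to press, through the cover.
- cover_handle (a point): Blue square cover 140 x 140 x 5 mm, 0.14 kg, lying flat, with a black bar handle on its middle, 44 mm long (x) by 16 mm wide (y) by 28 mm high, from the cover's top face up. This point is the centre of the handle, 19 mm above the cover's underside. x and y run along the cover's sides.
- scoop_grip (a point): Black upright handle of the aluminium scoop (0.15 kg): a bar 24 mm (x) by 16 mm (y), its top 110 mm above the scoop's underside. This point lies in the handle, 80 mm above the underside: the place to grip. The scoop's x axis points to its open mouth; the handle stands behind the pan's back wall, its rear face at the back end of the underside.
- scoop_lip (a point): Middle of the scoop's front edge (open mouth) at its underside: 75 mm ahead (x) of and 80 mm below the grip point. The pan is 72 mm wide outside (y), 66 mm inside, 60 mm deep (x), floor 2 mm thick, side walls 28 mm high, only 7 mm along the front 24 mm, back wall 40 mm high; it carries three or four walnuts safely.
- scoop_mid (a point): Middle of the scoop's flat underside, which is 87 mm long (x) in all: 31.5 mm ahead of and 80 mm below the grip point.
- mat: Green mat 150 mm (x) by 115 mm (y), 3 mm thick, fixed to the bench: the scoop's place. Origin: centre of its underside.
- nut1_c (a point): Centre of a light brown walnut in its shell, 30 mm across, nearly round, 13 g; lies anywhere in the far half of the tray at the start. Five to seven are present, the others absent.
- nut2_c (a point): Centre of a light brown walnut in its shell, 30 mm across, nearly round, 13 g; lies anywhere in the far half of the tray at the start. Five to seven are present, the others absent.
- nut3_c (a point): Centre of a light brown walnut in its shell, 30 mm across, nearly round, 13 g; lies anywhere in the far half of the tray at the start. Five to seven are present, the others absent.
- nut4_c (a point): Centre of a light brown walnut in its shell, 30 mm across, nearly round, 13 g; lies anywhere in the far half of the tray at the start. Five to seven are present, the others absent.
- nut5_c (a point): Centre of a light brown walnut in its shell, 30 mm across, nearly round, 13 g; lies anywhere in the far half of the tray at the start. Five to seven are present, the others absent.
- nut6_c (a point): Centre of a light brown walnut in its shell, 30 mm across, nearly round, 13 g; lies anywhere in the far half of the tray at the start. Five to seven are present, the others absent.
- nut7_c (a point): Centre of a light brown walnut in its shell, 30 mm across, nearly round, 13 g; lies anywhere in the far half of the tray at the start. Five to seven are present, the others absent.
- bottle: Bystander: amber bottle with white cap, 56 mm across, 130 mm high. Origin: centre of its underside.
- spool: Bystander: twine spool, 52 mm across, 60 mm high. Origin: centre of its underside.
Not all that is in view belongs to the job. What is meant by the part that bears cover_handle is not red or yellow, and is the larger of those in its own colour.

How it is judged:
By the outcome, as a careful person would: the job done as asked, in the order asked, and still so for the second after the job is handed in, with the robot touching nothing.
Of nut1, nut2, nut3, nut4, nut5, nut6, nut7 only 5 to 7 are there at a start; the rules pass over those that are not, and their reading is None.
At some moment in a run one of cover may be knocked a few centimetres aside while the robot is not near it.
It also fails if it takes over 210 s, if anything falls off the work surface, if the arm or the gripper's body presses on something with over 40 N, if the wrist force passes 120 N, or if a joint passes its speed limit or range.

ROBOT

A 6-joint arm with a two-finger parallel gripper is mounted at the origin on the work surface. World frame = base frame: x ahead of the robot, y to its left, z up, the work surface at z = 0. Lengths are in mm, angles in degrees, forces in N, time in s.
With the tool pointing down it reaches from about 300 to 850 mm from the base axis. Payload 4.2 kg.
Tool frame: the origin (TCP) lies at the very end of the fingers, on their centre line; the grasp point (between the pads) lies 19 mm behind it; z points along the fingers, y is the line along which they close (so a half turn about z gives the same grasp; the last joint's range is limited). The gripper opens to 91 mm and grips with 3 to 60 N. Pads are 32 mm wide; open, the fingers measure 118 mm over their backs; the gripper's body (76 mm by 178 mm) begins 60 mm behind the grasp point.
Start: joints at [-76.662, 18.312, 89.639, -0, 72.044, -1.146], TCP at [143.819, -556.74, 213.976] pointing down, gripper open.
Joint ranges: [-177.97, 177.97], [-48.28, 115.42], [12.27, 149.76], [-77.06, 257.06], [2.81, 150.46], [-146.56, 146.56]. Speed limits (degrees/s): [147.25, 147.25, 180, 180, 180, 180].

INTERFACE

Orientations are given as [roll, pitch, yaw] about the fixed x, y, z axes, in that order (R = Rz(yaw) Ry(pitch) Rx(roll)).
In Python, from workcell import env, eyes gives the robot as it stands.
- The arm moves only by the tool send_rows, never from a script. Its argument "targets" is text: rows parted by semicolons, each of 7 numbers parted by spaces: the shift along the tool's x, y, z in m, then the turn, a rotation vector about the tool's x, y, z in degrees, then the opening in per cent of the stroke, from 0 (shut) to 100 (fully open). A call has 1 to 12 rows; each row is the pose to reach, as a shift and turn from the pose commanded when the call began, along the tool's axes at that moment; what a row does not reach only later rows make up. A row lasts 1/12 s, in which the tool goes at most 41.7 mm and 7.16 degrees, less where a joint would pass 70% of its speed; a pose out of reach is approached as far as the arm can. A call with a gripper value outside its range is refused whole. The fingers move at their own pace and stop on an object; "grip_force" is the grip in N (left out, the last holds). Time passes only in rows, so rows that repeat a pose let the fingers close. It gives the time, the measured TCP pose, the force, the opening and the grip force at its end, in the units of the state.
- env.state(): the state, without advancing time (a new reading comes with each control period).
- eyes.grab_frame(name): name is "side" or "top" or "wrist"; returns a dict with "image" (480x640x3 uint8, blue, green, red), "fovy" (degrees; the focal length in pixels is half the picture's height over the tangent of half this angle, whatever the lens; pixels are square), "cx", "cy" (the principal point, pixels), "eye" and "attitude" of the camera in the world. Camera axes: x right, y up, looking along -z (the intrinsics and any distortion apply to the point x, -y, -z); pixel columns grow to the right and rows downward; lengths in mm; the calibration is good to about 2 mm. A picture is of the moment at which its call begins. There is no depth.
- env.job_done(): hands the job in; it is judged then, once.
The state is a dict: "time_s": time; "qpos": joint angles; "qvel": joint speeds; "effort": joint torques, N m; "ee_pos": TCP position; "ee_rot": TCP orientation; "force": force on the tool from outside, world axes, zero at the start; "torque": the same for the moment, N m; "gripper_width": finger opening in mm; "gripper_force": force on a finger pad.
Only numpy, scipy, OpenCV 4.12 (cv2) and the standard library are available. Lean on these libraries where they do the work, as an engineer would, in place of code of your own. Each camera call takes 0.05 s, during which the arm holds its last target. There are 200 camera calls.

## Working session

There is one attempt and no reset: what is moved stays moved. The work goes in short steps, Python scripts to look and compute and a tool call to move; the robot and the scene stay as the last step left them, time stands still between calls to the robot, and variables do not carry over. Pictures are saved under pics/ and viewed, at most 14 in all, crops included, and the job is handed in when it is done.

Besides the shell and the picture viewer there is one more tool, called as name(argument=value, ...), one argument or row to a line, values as JSON. send_rows: Moves the arm, as the interface text tells. Its arguments: {"type":"object","properties":{"targets":{"type":"string"},"grip_force":{"type":"number"}},"required":["targets"]}

```bash
mkdir -p pics; ls; cat > h.py <<'E'
import numpy as np, cv2
from scipy.spatial.transform import Rotation as R
from workcell import env, eyes
def grab(n,save=None):
    f=eyes.grab_frame(n)
    if save: cv2.imwrite('pics/'+save,f['image'])
    return f
E
python3 - <<'E'
from h import *
for n in('top','side'):
    f=grab(n,n+'0.png'); print({k:v for k,v in f.items() if k!='image'})
print(env.state())
E
```

```text
pics
{'fovy': 44.59252820660794, 'cx': 316.1447466460213, 'cy': 249.22200105866258, 'eye': array([ 238.46039642,  -95.04996827, 1614.64533381]), 'attitude': array([  9.54300284,   0.45833732, -91.15052823])}
{'fovy': 55.71986147731741, 'cx': 323.10703875061876, 'cy': 243.80667325672357, 'eye': array([-101.79119194,  544.47326952,  687.25160251]), 'attitude': array([  56.26272469,   -0.61160019, -137.46781471])}
{'time_s': 0.1, 'qpos': array([-7.66596863e+01,  1.83484345e+01,  8.96986323e+01,  1.61571580e-05,
        7.20442658e+01, -1.14589486e+00]), 'qvel': array([-0.03547542, -0.02083087, -0.18937465, -0.0605122 , -0.03823051,
       -0.01200031]), 'effort': array([ 9.55745199e-04, -4.13331413e+01, -2.32508683e+01,  7.28674536e-02,
        4.21887799e-02, -5.52473148e-05]), 'ee_pos': array([ 143.73245263, -556.28457541,  213.20509162]), 'ee_rot': array([-1.79908686e+02, -1.84185635e-03,  1.44862021e+01]), 'force': array([ 0.85006248,  1.13038407, -0.50986711]), 'torque': array([-0.03464064,  0.00191871, -0.05780722]), 'gripper_force': 0.0, 'gripper_width': 91.47328660516774}
```

View pics/top0.png

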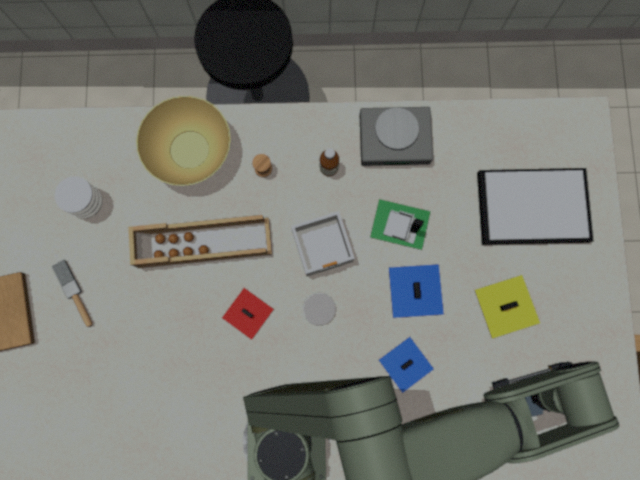

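View pics/side0.png

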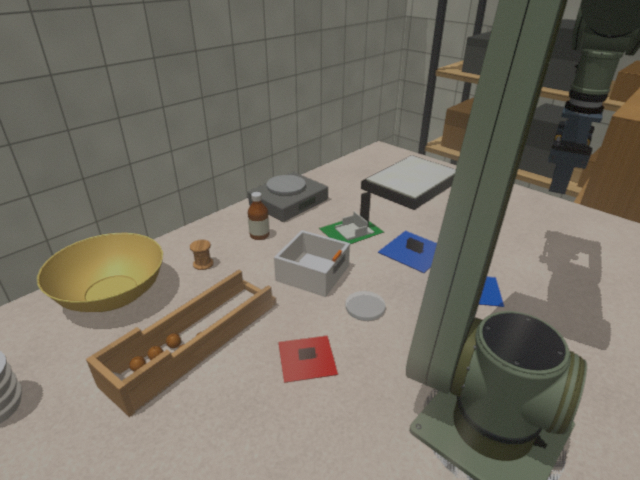

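The top view shows the covers: red (247,313), yellow (508,306), blue small (406,364) and blue large (416,290). I choose (416,290). The tray is at (200,241), the box at (324,244), and the scoop on its mat at (402,225). The mouth seems to face left, with the handle at (417,227).

```bash
cat >> h.py <<'E'
def ray(f,uv):
    fl=240/np.tan(np.radians(f['fovy']/2)); 
    d=np.array([(uv[0]-f['cx'])/fl,-(uv[1]-f['cy'])/fl,-1])
    return R.from_euler('xyz',f['attitude'],degrees=True).apply(d)
def w(f,uv,z):
    d=ray(f,uv);e=np.array(f['eye']); return np.round(e+d*(z-e[2])/d[2],1)
def px(f,p):
    fl=240/np.tan(np.radians(f['fovy']/2)); c=R.from_euler('xyz',f['attitude'],degrees=True).inv().apply(np.array(p,float)-f['eye'])
    return np.round([f['cx']+fl*c[0]/-c[2], f['cy']-fl*c[1]/-c[2]],1)
E
python3 - <<'E'
from h import *
f=grab('top');im=f['image']
a=cv2.resize(im[208:270,122:282],None,fx=4.5,fy=4.5,interpolation=cv2.INTER_CUBIC)
b=cv2.resize(im[195:275,290:450],None,fx=4,fy=4,interpolation=cv2.INTER_CUBIC)
o=np.zeros((600,720,3),np.uint8);o[:279,:720]=a;o[280:600,:640]=b
cv2.imwrite('pics/top_crop.png',o)
hsv=cv2.cvtColor(im,cv2.COLOR_BGR2HSV)
for nm,lo,hi,z in(('blue',105,120,5),('green',55,80,3)):
    m=cv2.inRange(hsv,(lo,120,50),(hi,255,255))
    for c in cv2.findContours(m,0,2)[0]:
        if cv2.contourArea(c)>300:
            P=np.array([w(f,p[0],z)[:2] for p in c],np.float32)
            print(nm,cv2.minAreaRect(P))
for nm,uv,z in(('bottle',(330,169),0),('spool',(262,170),0),('tub',(324,244),70)): print(nm,w(f,uv,z))
print('base', px(f,(0,0,0)))
E
```

```text
blue ((189.6790313720703, -322.40093994140625), (103.92964935302734, 105.39501953125), 34.658348083496094)
blue ((388.458740234375, -358.96844482421875), (136.49342346191406, 136.46766662597656), 2.6500585079193115)
green ((576.9901733398438, -324.38720703125), (142.38368225097656, 107.3376235961914), 75.0118179321289)
bottle [ 742.1 -131.9    0. ]
spool [743.5  62.9   0. ]
tub [ 512.1 -109.2   70. ]
base [287.  439.5]
```

View pics/top_crop.png

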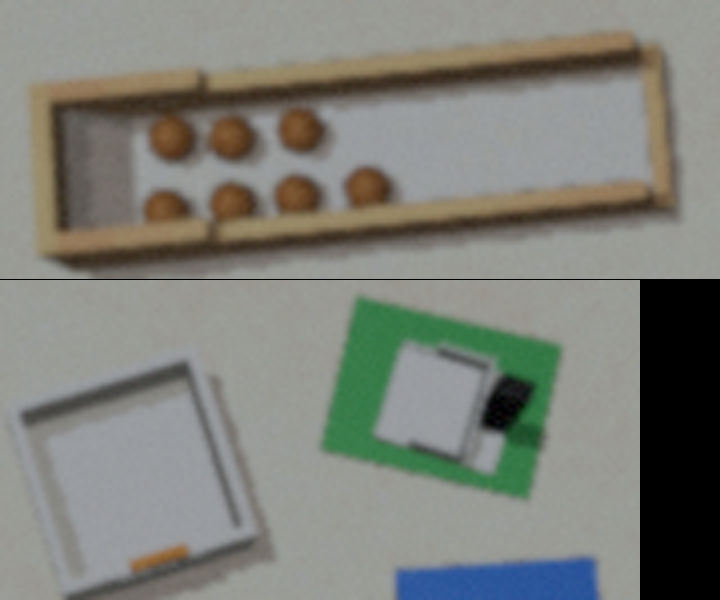

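```bash
python3 - <<'E'
from h import *
f=grab('top')
A=lambda u,v:(122+u/4.5,208+v/4.5)
B=lambda u,v:(290+u/4,195+(v-280)/4)
print('board',w(f,A(33,87),75),w(f,A(42,258),75))
print('near',w(f,A(660,47),22),w(f,A(670,207),22))
print('rampfoot',w(f,A(133,108),6),w(f,A(138,225),6))
for p in((170,137),(232,137),(301,130),(165,208),(233,202),(297,194),(368,188)):print('nut',w(f,A(*p),21))
t=np.array([w(f,B(*p),70) for p in((8,415),(192,347),(258,535),(68,600))]);print(t,t.mean(0),w(f,B(160,558),78))
d=(t[0]+t[1]-t[2]-t[3]);print('tubyaw',np.degrees(np.arctan2(d[1],d[0])),np.linalg.norm(d)/2)
print('lip',w(f,B(403,342),3),w(f,B(375,438),3),'handletop',w(f,B(519,386),113))
print('mat',[w(f,B(*p),3) for p in((360,297),(562,345),(528,497),(322,450))])
E
```

```text
board [568.  413.6  75. ] [464.6 404.8  75. ]
near [596.2  42.8  22. ] [495.7  37.3  22. ]
rampfoot [568.  373.4   6. ] [494.1 368.3   6. ]
nut [546.2 345.7  21. ]
nut [545.4 307.3  21. ]
nut [548.9 264.8  21. ]
nut [501.9 347.7  21. ]
nut [504.7 305.9  21. ]
nut [508.9 266.6  21. ]
nut [511.7 223.   21. ]
[[ 555.6  -24.    70. ]
 [ 599.8 -149.1   70. ]
 [ 470.4 -189.7   70. ]
 [ 429.4  -62.2   70. ]] [ 513.8  -106.25   70.  ] [ 455.2 -123.8   78. ]
tubyaw 17.134227470284333 133.7355599681701
lip [ 615.8 -300.2    3. ] [ 547.4 -277.8    3. ] handletop [ 558.9 -360.9  113. ]
mat [array([ 649.1, -271.2,    3. ]), array([ 611.2, -412. ,    3. ]), array([ 503.2, -382.7,    3. ]), array([ 539.6, -240.4,    3. ])]
```

```bash
cat >> h.py <<'E'
def go(pos,yaw,pitch=0,s=None):
    """tool pointing down, tool x along yaw; pitch>0 tips mouth (tool x) down. prints shift (mm), rotvec deg from present pose"""
    s=s or env.state(); R0=R.from_euler('xyz',s['ee_rot'],degrees=True)
    R1=R.from_euler('z',yaw,degrees=True)*R.from_euler('y',pitch,degrees=True)*R.from_euler('x',180,degrees=True)
    print('at',np.round(s['ee_pos'],1),np.round(s['ee_rot'],1),'t',round(s['time_s'],1),'shift mm',np.round(R0.inv().apply(np.array(pos)-s['ee_pos']),1),'turn',np.round((R0.inv()*R1).as_rotvec(degrees=True),2))
E
python3 -c "
from h import *
go((558.6,-360.6,210),72.5)"
```

```text
at [ 143.8 -556.4  213.4] [-179.9   -0.    14.5] t 0.2 shift mm [450.6 -85.8   3.5] turn [-5.000e-02 -3.000e-02 -5.801e+01]
```

send_rows(
  targets="0.02 -0.004 0 0 0 -3 100;0.06 -0.012 0 0 0 -8 100;0.1 -0.02 0 0 0 -14 100;0.14 -0.027 0 0 0 -20 100;0.18 -0.035 0 0 0 -26 100;0.22 -0.042 0 0 0 -32 100;0.26 -0.05 0 0 0 -38 100;0.3 -0.058 0.001 0 0 -43 100;0.34 -0.065 0.002 0 0 -48 100;0.38 -0.073 0.003 0 0 -52 100;0.42 -0.08 0.003 0 0 -56 100;0.45 -0.086 0.003 0 0 -58 100",
)

```text
time_s: 1.2
ee_pos: [560.7, -358.9, 210.4]
ee_rot: [180.0, -0.0, 72.7]
force: [0.4, -1.0, 0.1]
gripper_width: 91.1
gripper_force: 0.0
```

```bash
python3 - <<'E'
from h import *
s=env.state();print(s['ee_pos'],s['ee_rot'],s['qpos'])
f=grab('wrist','w1.png');print({k:v for k,v in f.items() if k!='image'})
print('pred handle top',px(f,(558.6,-360.6,113)),'lip',px(f,(581.6,-289,3)))
E
```

```text
[ 560.71083792 -358.9419015   210.42917184] [ 1.79988674e+02 -3.96997500e-02  7.27426704e+01] [-3.36361117e+01  2.67449643e+01  7.68764965e+01  4.24772174e-02
  7.63788710e+01 -1.63887818e+01]
{'fovy': 64.4491902246239, 'cx': 323.30563140732227, 'cy': 239.30824068628087, 'eye': array([ 580.45847015, -297.85558282,  381.54036091]), 'attitude': array([-1.34458287e+01,  6.55409386e-03, -1.73147482e+01])}
pred handle top [320.3 242.3] lip [321.7 138.9]
```

View pics/w1.png

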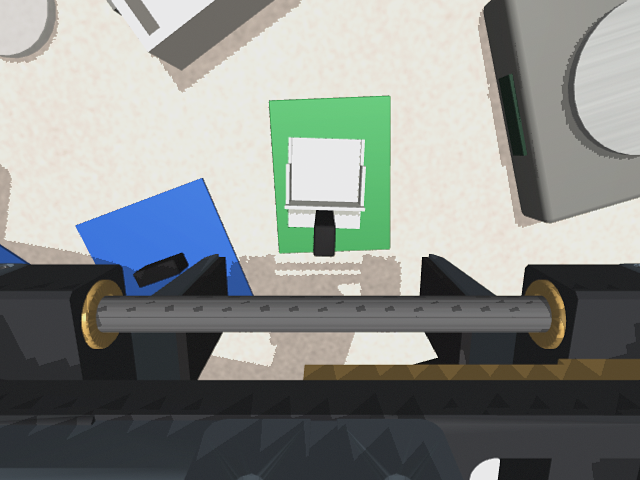

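```bash
python3 - <<'E'
from h import *
f=grab('wrist')
im=f['image'];cv2.imwrite('pics/w1c.png',cv2.resize(im[120:270,260:400],None,fx=4,fy=4,interpolation=cv2.INTER_CUBIC))
lip=w(f,(327,138),3);h=w(f,(324.5,244),113);print(lip,h)
print(w(f,(290,137),3),w(f,(365,138.5),3))
d=lip-h;print(np.hypot(*d[:2]),np.degrees(np.arctan2(d[1],d[0])))
go((h[0],h[1],64),72)
E
```

```text
[ 592.  -286.7    3. ] [ 566.2 -359.9  113. ]
[ 558.3 -275.4    3. ] [ 626.7 -297.9    3. ]
77.61365859177106 70.58453454403704
at [ 562.  -358.1  209.8] [ 1.80e+02 -1.00e-01  7.28e+01] t 1.3 shift mm [ -0.7   4.4 145.8] turn [ 0.04 -0.09  0.8 ]
```

View pics/w1c.png

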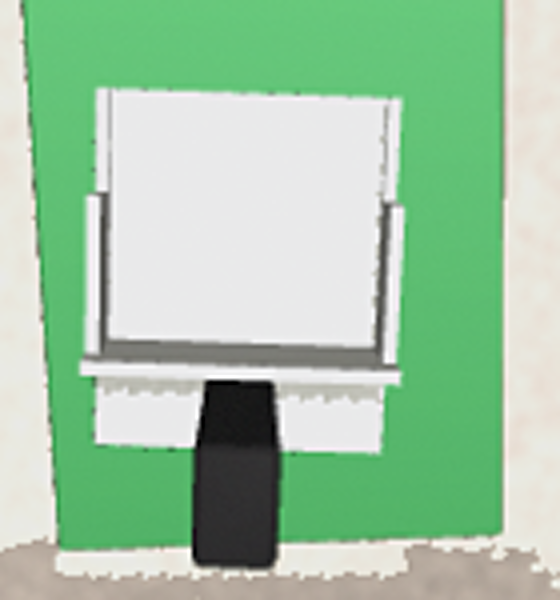

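The crop shows the handle's top face centred at pixel (319,247), and the lip corners at (284,142) and (360.5,144.5).

```bash
python3 - <<'E'
from h import *
f=grab('wrist')
a=w(f,(284.2,142),3);b=w(f,(360.5,144.5),3);lip=(a+b)/2;h=w(f,(319,247),113);print(f['eye'],a,b,lip,h)
d=lip-h;e=a-b;print(np.hypot(*d[:2]),np.degrees(np.arctan2(d[1],d[0])),np.degrees(np.arctan2(e[1],e[0]))-90,np.hypot(*e[:2]))
go((h[0],h[1],64),72)
E
```

```text
[ 581.59306432 -297.07380848  380.98740544] [ 547.6 -280.     3. ] [ 617.1 -304.1    3. ] [ 582.35 -292.05    3.  ] [ 558.  -362.6  113. ]
74.63394000051186 70.9581270617858 70.87536745341103 73.55990755839761
at [ 559.6 -359.5  209.9] [-179.9   -0.    72.7] t 1.4 shift mm [ -3.5  -0.4 145.9] turn [-0.07 -0.01  0.67]
```

send_rows(
  targets="-0.003 0 0.03 0 0 1 100;-0.0035 0 0.06 0 0 1.7 100;-0.0035 0 0.09 0 0 1.7 100;-0.0035 0 0.12 0 0 1.7 100;-0.0035 0 0.14 0 0 1.7 100;-0.0035 0 0.146 0 0 1.7 100;-0.0035 0 0.146 0 0 1.7 0;-0.0035 0 0.146 0 0 1.7 0;-0.0035 0 0.146 0 0 1.7 0;-0.0035 0 0.146 0 0 1.7 0;-0.0035 0 0.146 0 0 1.7 0;-0.0035 0 0.146 0 0 1.7 0",
  grip_force=40,
)

```text
time_s: 2.35
ee_pos: [557.4, -364.6, 66.1]
ee_rot: [179.9, 0.0, 70.8]
force: [-0.9, 0.3, -0.4]
gripper_width: 54.0
gripper_force: 0.0
```

send_rows(
  targets="0 0 0 0 0 0 0;0 0 0 0 0 0 0;0 0 -0.01 0 0 0 0;0 0 -0.03 0 0 0 0;0 0 -0.06 0 0 0 0;0 0 -0.09 0 0 0 0;0 0 -0.12 0 0 0 0;0 0 -0.14 0 0 0 0;0 0 -0.15 0 0 0 0;0 0 -0.15 0 0 0 0;0 0 -0.15 0 0 0 0;0 0 -0.15 0 0 0 0",
)

```text
time_s: 3.35
ee_pos: [556.1, -363.7, 213.0]
ee_rot: [-179.8, -0.0, 70.8]
force: [-0.4, -0.9, -0.0]
gripper_width: 0.1
gripper_force: 0.0
```

```bash
python3 - <<'E'
from h import *
for i in range(4):
    f=grab('wrist',f'w2.png');s=env.state();print(np.round(s['ee_pos'],2),np.round(s['ee_rot'],2),s['gripper_width'],s['force'])
# yaw 94.6 above near end of tray
u=np.array([np.cos(np.radians(94.6)),np.sin(np.radians(94.6)),0])
go(np.array([532.2,211.6,230])-75*u-40*u,94.6)
E
```

```text
[ 556.11 -363.7   212.81] [-1.7978e+02 -5.0000e-02  7.0780e+01] 0.6091106477237955 [-0.19719208  0.60996601 -0.28861255]
[ 556.23 -363.77  212.85] [-1.7979e+02 -5.0000e-02  7.0780e+01] 0.5850700268788702 [-0.23759375  0.62742211  0.11644731]
[ 556.33 -363.87  213.08] [-1.7982e+02 -5.0000e-02  7.0780e+01] 0.5257764150778566 [0.09109808 0.15141106 0.42092104]
[ 556.49 -363.97  213.41] [-1.7985e+02 -3.0000e-02  7.0780e+01] 0.5580909334229532 [-0.08614601  0.09675354 -0.60399882]
at [ 556.5 -364.   213.4] [-179.9   -0.    70.8] t 3.5 shift mm [ 430.3 -166.   -15.9] turn [ -0.14  -0.07 -23.82]
```

View pics/w2.png

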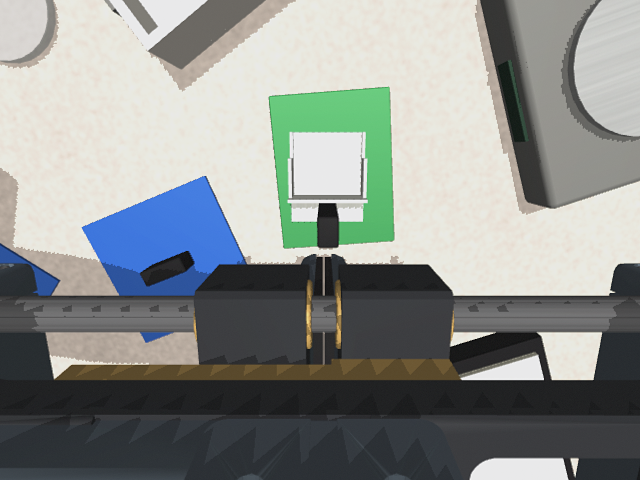

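The fingers had not finished closing when I lifted, so they are empty. The scoop still stands on the mat, with its handle top at (328,236) and its lip at (291..362,132).

```bash
python3 - <<'E'
from h import *
f=grab('wrist')
a=w(f,(291,132),3);b=w(f,(362.5,133),3);h=w(f,(328.5,235),113);print((a+b)/2,h)
go((558,-362.4,64),71)
E
```

```text
[ 585.75 -290.45    3.  ] [ 561.3 -362.9  113. ]
at [ 556.6 -364.   213.7] [-179.9   -0.    70.8] t 3.6 shift mm [  1.9   1.1 149.7] turn [-0.12 -0.03 -0.22]
```

send_rows(
  targets="0.002 0.002 0 0 0 0 70;0.002 0.002 0 0 0 0 70;0.002 0.002 0 0 0 0 70;0.002 0.002 0 0 0 0 70;0.002 0.002 0 0 0 0 70;0.002 0.002 0 0 0 0 70;0.002 0.002 0.03 0 0 0 70;0.002 0.002 0.06 0 0 0 70;0.002 0.002 0.09 0 0 0 70;0.002 0.002 0.12 0 0 0 70;0.002 0.002 0.14 0 0 0 70;0.002 0.002 0.149 0 0 0 70",
)

```text
time_s: 4.6
ee_pos: [557.7, -361.9, 62.4]
ee_rot: [-179.7, -0.1, 70.8]
force: [-0.6, 0.7, 0.8]
gripper_width: 63.6
gripper_force: 0.0
```

send_rows(
  targets="0 0 0 0 0 0 0;0 0 0 0 0 0 0;0 0 0 0 0 0 0;0 0 0 0 0 0 0;0 0 0 0 0 0 0;0 0 0 0 0 0 0;0 0 0 0 0 0 0;0 0 0 0 0 0 0;0 0 0 0 0 0 0;0 0 0 0 0 0 0;0 0 0 0 0 0 0;0 0 0 0 0 0 0",
  grip_force=45,
)

```text
time_s: 5.6
ee_pos: [559.6, -363.2, 66.4]
ee_rot: [180.0, 0.0, 70.8]
force: [0.8, 0.3, 3.8]
gripper_width: 15.8
gripper_force: 45.0
```

send_rows(
  targets="0 0 -0.01 0 0 0 0;0 0 -0.03 0 0 0 0;0 0 -0.06 0 0 0 0;0 0 -0.09 0 0 0 0;0 0 -0.12 0 0 0 0;0 0 -0.15 0 0 0 0;0 0 -0.165 0 0 0 0;0 0 -0.165 0 0 0 0",
)

```text
time_s: 6.27
ee_pos: [561.0, -364.0, 235.7]
ee_rot: [179.5, 0.1, 70.8]
force: [1.5, 0.0, -1.2]
gripper_width: 15.5
gripper_force: 45.0
```

```bash
python3 - <<'E'
from h import *
f=grab('wrist');s=env.state();print(np.round(s['ee_pos'],2),s['gripper_width'],s['force'])
u=np.array([np.cos(np.radians(94.6)),np.sin(np.radians(94.6)),0])
go(np.array([532.2,211.6,230])-75*u-50*u,94.6)
E
```

```text
[ 560.04 -363.39  232.7 ] 15.861839456544503 [ 0.31272069  0.24746164 -3.32981437]
at [ 560.  -363.4  232.7] [1.798e+02 1.000e-01 7.080e+01] t 6.3 shift mm [ 419.4 -165.1    1.7] turn [  0.19   0.1  -23.81]
```

send_rows(
  targets="0.02 -0.008 0 0 0 -1 0;0.055 -0.022 0 0 0 -3 0;0.09 -0.036 0 0 0 -5 0;0.13 -0.051 0 0 0 -7 0;0.17 -0.067 0 0 0 -9 0;0.21 -0.083 0 0 0 -11 0;0.25 -0.098 0 0 0 -13 0;0.29 -0.114 0 0 0 -16 0;0.33 -0.13 0 0 0 -19 0;0.365 -0.144 0 0 0 -21 0;0.395 -0.156 0 0 0 -23 0;0.41 -0.162 0 0 0 -23.8 0",
)

```text
time_s: 7.32
ee_pos: [539.4, 81.6, 228.5]
ee_rot: [-179.7, -0.1, 94.8]
force: [0.6, -0.1, -1.9]
gripper_width: 16.3
gripper_force: 45.0
```

send_rows(
  targets="0.004 -0.001 0 0 0 0 0;0.009 -0.003 0 0 0 0 0;0.009 -0.003 0 0 0 0 0;0.009 -0.003 0 0 0 0 0",
)

```text
time_s: 7.65
ee_pos: [537.3, 85.2, 230.2]
ee_rot: [-179.9, 0.0, 94.5]
force: [-0.9, -0.3, -1.6]
gripper_width: 15.5
gripper_force: 45.0
```

```bash
python3 - <<'E'
from h import *
f=grab('wrist','w3.png');s=env.state();print(np.round(s['ee_pos'],2),s['ee_rot'],s['gripper_width'],f['eye'],f['attitude'])
E
```

```text
[537.61  84.94 230.44] [-1.79949987e+02  3.84403703e-02  9.44934522e+01] 15.853936136886293 [532.90387685 149.25936856 401.1655469 ] [-13.52540165   0.10501402   4.47120959]
```

View pics/w3.png

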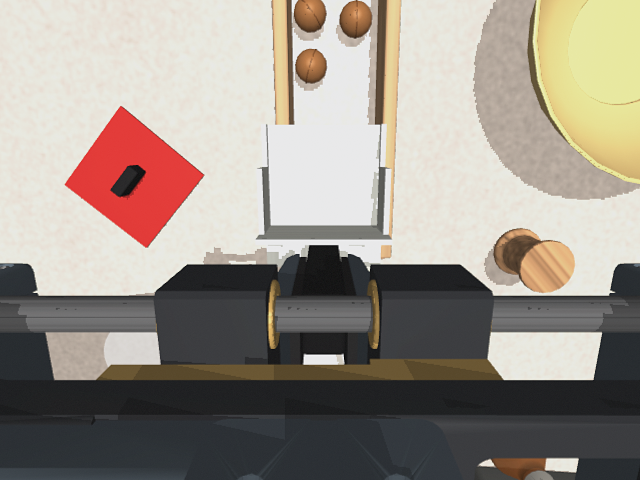

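The view shows the lip at (267..381,125), the tray's inner wall-top edges at about u=290 and u=384 (v=110), and nuts at (310,66), (310,15) and (355,18).

```bash
python3 - <<'E'
from h import *
f=cv2.imread('pics/w3.png')
cv2.imwrite('pics/w3c.png',cv2.resize(f[0:150,250:410],None,fx=4,fy=4,interpolation=cv2.INTER_CUBIC))
E
```

```text
(no output)
```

View pics/w3c.png

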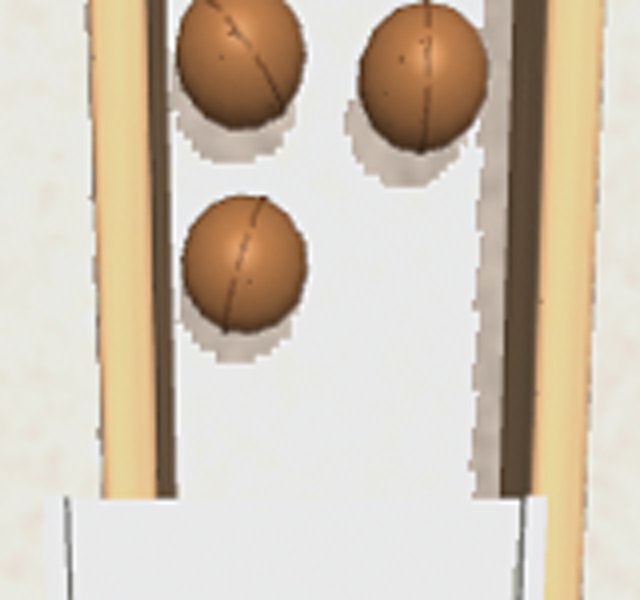

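```bash
python3 - <<'E'
from h import *
f=grab('wrist');C=lambda u,v:(250+u/4,v/4)
for n,z,l in(('top',60,[(147,0),(157,490),(545,0),(533,490)]),('floor',6,[(165,0),(177,490),(512,0),(500,490)])):
    P=[w(f,C(*p),z) for p in l];m0=(P[0]+P[2])/2;m1=(P[1]+P[3])/2
    d=m0-m1;print(n,P,'mid',m0,m1,'yaw',np.degrees(np.arctan2(d[1],d[0])),'width',np.hypot(*(P[0]-P[2])[:2]))
for p in((240,60),(425,75),(245,262)):print('nut',w(f,C(*p),21))
s=env.state();print(s['ee_pos'],s['ee_rot']); z=s['ee_pos'][2]-61
a=w(f,C(47,497),z);b=w(f,C(546,497),z);print('lip',a,b,(a+b)/2,np.hypot(*(a-b)[:2]),np.degrees(np.arctan2(*(a-b)[1::-1]))-90)
E
```

```text
top [array([494.5, 261.5,  60. ]), array([501.9, 167.8,  60. ]), array([574. , 267.7,  60. ]), array([582.4, 174. ,  60. ])] mid [534.25 264.6   60.  ] [542.15 170.9   60.  ] yaw 94.81930303280637 width 79.74139452003583
floor [array([492.6, 279.6,   6. ]), array([501.9, 171.1,   6. ]), array([572.9, 285.8,   6. ]), array([582. , 177.4,   6. ])] mid [532.75 282.7    6.  ] [541.95 174.25   6.  ] yaw 94.84889019340095 width 80.53899676554205
nut [511.7 263.9  21. ]
nut [553.5 264.1  21. ]
nut [515.8 222.   21. ]
[537.75475435  84.92099233 230.61349281] [-1.79969406e+02  3.09164786e-02  9.44838309e+01]
lip [495.9 159.6 169.6] [568.5 165.2 169.6] [532.2 162.4 169.6] 72.81565765685292 -265.58922475272186
```

```bash
cat >> h.py <<'E'
TY=94.85; TU=np.array([np.cos(np.radians(TY)),np.sin(np.radians(TY)),0])
def tray(d,z,lat=0):
    "TCP pose with lip d mm before the ramp foot (level scoop)"
    y=371-d*TU[1]-75*TU[1]; return np.array([541.95-.0849*(y-174.25)+lat,y,z])
E
python3 -c "
from h import *
print(tray(187,140));go(tray(187,140),94.9)"
```

```text
[547.41008012 109.93810223 140.        ]
at [537.8  84.9 230.6] [-180.     0.    94.5] t 7.8 shift mm [24.2 11.6 90.6] turn [-0.03  0.03 -0.42]
```

send_rows(
  targets="0.006 0.003 0.02 0 0 0 0;0.014 0.007 0.05 0 0 -0.4 0;0.021 0.01 0.08 0 0 -0.4 0;0.024 0.0115 0.09 0 0 -0.4 0;0.024 0.0115 0.09 0 0 -0.4 0;0.024 0.0115 0.09 0 0 -0.4 0",
)

```text
time_s: 8.25
ee_pos: [547.8, 110.4, 141.4]
ee_rot: [180.0, 0.0, 95.0]
force: [1.3, 0.3, -1.7]
gripper_width: 15.7
gripper_force: 45.0
```

```bash
python3 -c "
from h import *
for i in range(3):grab('wrist')
go(tray(187,67.5),94.9)"
```

```text
at [548.6 110.7 142.9] [179.8  -0.   95. ] t 8.4 shift mm [-0.7 -1.5 75.4] turn [ 0.22 -0.    0.05]
```

send_rows(
  targets="0 0 0.01 0 0 0 0;0 0 0.025 0 0 0 0;0 0 0.04 0 0 0 0;0 0 0.055 0 0 0 0;0 0 0.065 0 0 0 0;0 0 0.07 0 0 0 0;0 0 0.072 0 0 0 0;0 0 0.072 0 0 0 0;0 0 0.072 0 0 0 0;0 0 0.072 0 0 0 0;0 0 0.072 0 0 0 0;0 0 0.072 0 0 0 0",
)

```text
time_s: 9.4
ee_pos: [547.7, 111.1, 69.3]
ee_rot: [179.9, -0.0, 95.0]
force: [0.1, -0.4, 0.4]
gripper_width: 15.7
gripper_force: 45.0
```

```bash
python3 -c "
from h import *
for i in range(3):grab('wrist');s=env.state();print(s['ee_pos'],s['force'])
grab('top','t1.png');a=cv2.imread('pics/t1.png');cv2.imwrite('pics/t1.png',cv2.resize(a[200:280,120:290],None,fx=4.5,fy=4.5,interpolation=2))
go(tray(45,67.5),94.9)"
```

```text
[547.75022865 111.08977897  69.32913182] [0.07914353 0.36510002 0.25810541]
[547.70694295 111.07790986  69.30486242] [0.13390557 0.39841626 0.92626395]
[547.73988778 111.0826432   69.32384903] [-0.81863552  0.78764427  1.55768622]
at [547.7 111.1  69.3] [179.9  -0.   95. ] t 9.6 shift mm [ 1.409e+02 -1.000e-01  1.800e+00] turn [ 0.06 -0.    0.08]
```

send_rows(
  targets="0.006 0 0 0 0 0 0;0.018 0 0 0 0 0 0;0.032 0 0 0 0 0 0;0.046 0 0 0 0 0 0;0.06 0 0 0 0 0 0;0.074 0 0 0 0 0 0;0.088 0 0 0 0 0 0;0.102 0 0 0 0 0 0;0.116 0 0 0 0 0 0;0.128 0 0 0 0 0 0;0.137 0 0 0 0 0 0;0.141 0 0 0 0 0 0",
)

```text
time_s: 10.6
ee_pos: [534.7, 253.6, 69.3]
ee_rot: [180.0, 0.0, 95.1]
force: [1.5, -4.5, 5.6]
gripper_width: 16.0
gripper_force: 45.0
```

```bash
python3 -c "
from h import *
for i in range(2):grab('wrist')
a=grab('top')['image'][200:280,120:290];b=grab('wrist')['image'][0:270,160:480]
s=env.state();print(s['ee_pos'],s['ee_rot'],s['force'])
o=np.zeros((590,765,3),np.uint8);o[:320,:680]=cv2.resize(a,None,fx=4,fy=4,interpolation=2);o[320:590,:320]=b;cv2.imwrite('pics/t2.png',o)
"
```

```text
[534.67157497 253.94640075  69.2903745 ] [ 1.79969065e+02 -9.52426274e-02  9.50350306e+01] [-0.8216663   1.0153529   4.98389199]
```

View pics/t2.png

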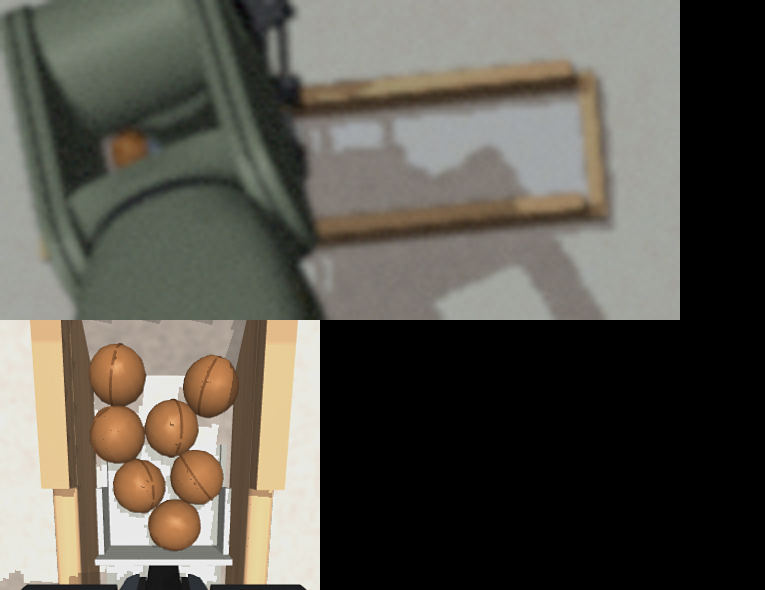

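The wrist view (lower panel) shows 3 nuts in the pan at (138,486), (197,477) and (174,525). Two are at the lip, at (117,434) and (171,428), and two are on the ramp, at (117,375) and (210,385). I'll tip back about the scoop's heel.

send_rows(
  targets="-0.002 0 -0.002 0 2 0 0;-0.0045 0 -0.002 0 4 0 0;-0.007 0 -0.003 0 6 0 0;-0.009 0 -0.003 0 8 0 0;-0.011 0 -0.003 0 10 0 0;-0.0135 0 -0.003 0 12 0 0;-0.0155 0 -0.004 0 14 0 0;-0.018 0 -0.004 0 16 0 0;-0.020 0 -0.004 0 18 0 0;-0.0225 0 -0.005 0 20 0 0;-0.0225 0 -0.005 0 20 0 0;-0.0225 0 -0.005 0 20 0 0",
)

```text
time_s: 11.8
ee_pos: [536.3, 229.4, 72.9]
ee_rot: [-179.9, -19.9, 94.9]
force: [-0.2, -0.5, -2.2]
gripper_width: 15.6
gripper_force: 45.0
```

```bash
python3 -c "
from h import *
b=grab('wrist','w4.png')['image'][0:280,150:490]
s=env.state();print(s['ee_pos'],s['ee_rot'],s['force'],s['gripper_width'])
cv2.imwrite('pics/w4.png',cv2.resize(b,None,fx=1.5,fy=1.5))
p=s['ee_pos'];go((p[0],p[1],p[2]+130),94.9,-20)
"
```

```text
[536.51662369 229.66579667  73.24334133] [-179.91866152  -19.94675834   94.97337241] [-0.48541579  0.14833868 -2.11722806] 16.23298643009801
at [536.5 229.7  73.2] [-179.9  -19.9   95. ] t 11.8 shift mm [  44.3   -0.2 -122.2] turn [-0.11  0.05  0.07]
```

View pics/w4.png

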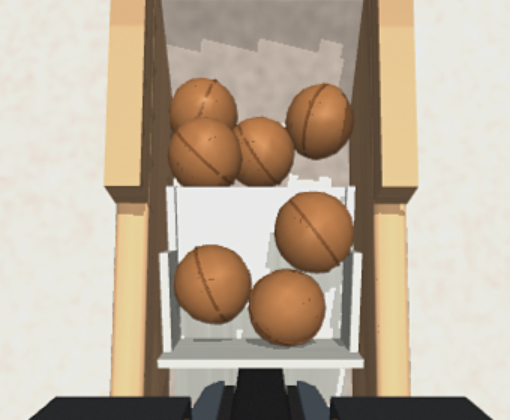

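Three nuts are in the pan and four remain by the ramp. Lifting slowly.

send_rows(
  targets="0.002 0 -0.005 0 0 0 0;0.006 0 -0.016 0 0 0 0;0.011 0 -0.03 0 0 0 0;0.016 0 -0.044 0 0 0 0;0.022 0 -0.06 0 0 0 0;0.027 0 -0.075 0 0 0 0;0.033 0 -0.09 0 0 0 0;0.038 0 -0.105 0 0 0 0;0.043 0 -0.118 0 0 0 0;0.046 0 -0.127 0 0 0 0;0.048 0 -0.132 0 0 0 0;0.048 0 -0.132 0 0 0 0",
)

```text
time_s: 12.85
ee_pos: [537.5, 229.5, 216.1]
ee_rot: [179.8, -20.0, 95.1]
force: [0.1, 0.6, -2.2]
gripper_width: 15.7
gripper_force: 45.0
```

```bash
cat >> h.py <<'E'
TB=np.array([513.8,-106.3]);BY=107.1
def dump(phi,lipz,back=15,yaw=BY):
    "TCP for lip at height lipz, back mm before tub centre, mouth down by phi"
    r=R.from_euler('zy',[0,0]); 
    M=R.from_euler('z',yaw,degrees=True)*R.from_euler('y',phi,degrees=True)
    u=np.array([np.cos(np.radians(yaw)),np.sin(np.radians(yaw))])
    return np.r_[TB-back*u,lipz]-M.apply([75,0,-62])
E
python3 -c "
from h import *
t=dump(-20,150);print(t);go(t,BY,-20)"
```

```text
[ 545.16886745 -208.26609721  182.60943174]
at [537.5 229.5 216.1] [179.8 -20.   95.1] t 12.8 shift mm [-421.8  -30.6 -118.1] turn [ 4.290e+00  1.000e-02 -1.131e+01]
```

send_rows(
  targets="-0.005 0 -0.0015 0.1 0 -0.3 0;-0.017 -0.001 -0.005 0.4 0 -1 0;-0.037 -0.003 -0.01 0.7 0 -2 0;-0.063 -0.005 -0.018 1.2 0 -3.2 0;-0.093 -0.007 -0.026 1.7 0 -4.5 0;-0.123 -0.009 -0.034 2.2 0 -5.8 0;-0.151 -0.011 -0.042 2.7 0 -7.1 0;-0.175 -0.013 -0.049 3.1 0 -8.3 0;-0.193 -0.014 -0.054 3.5 0 -9.3 0;-0.205 -0.015 -0.057 3.9 0 -10.3 0;-0.212 -0.0155 -0.059 4.2 0 -11 0;-0.215 -0.0155 -0.06 4.3 0 -11.3 0",
)

```text
time_s: 13.85
ee_pos: [540.7, 4.9, 196.2]
ee_rot: [-179.7, -20.1, 106.9]
force: [0.3, -0.0, -2.3]
gripper_width: 15.8
gripper_force: 45.0
```

```bash
python3 -c "
from h import *
t=dump(-20,155);go(t,BY,-20)"
```

```text
at [540.7   4.9 196.2] [-179.7  -20.1  106.9] t 13.8 shift mm [-195.7  -58.1  -62. ] turn [-0.23 -0.05 -0.16]
```

send_rows(
  targets="-0.005 -0.0015 -0.0015 0 0 0 0;-0.016 -0.005 -0.005 0 0 0 0;-0.034 -0.01 -0.011 0 0 0 0;-0.058 -0.017 -0.018 0 0 0 0;-0.085 -0.025 -0.027 0 0 0 0;-0.112 -0.033 -0.035 0 0 0 0;-0.138 -0.041 -0.044 0 0 0 0;-0.16 -0.047 -0.051 0 0 0 0;-0.177 -0.052 -0.056 0 0 0 0;-0.188 -0.056 -0.06 0 0 0 0;-0.194 -0.058 -0.062 0 0 0 0;-0.196 -0.058 -0.062 0 0 0 0",
)

```text
time_s: 14.85
ee_pos: [545.7, -208.0, 188.6]
ee_rot: [-179.8, -20.0, 107.0]
force: [0.2, -0.0, -2.0]
gripper_width: 15.9
gripper_force: 45.0
```

```bash
python3 -c "
from h import *
b=grab('wrist')
s=env.state();print(s['ee_pos'],s['ee_rot'])
cv2.imwrite('pics/w5.png',b['image'][0:290,100:540])
for p,z in((0,95),(20,85),(45,65),(60,60)):go(dump(p,z),BY,p)
"
```

```text
[ 545.84581756 -207.41987486  188.43761369] [-179.82151859  -20.03557743  107.00277325]
at [ 545.8 -207.4  188.4] [-179.8  -20.   107. ] t 14.9 shift mm [ 4.3 -0.8 35. ] turn [ -0.16 -20.04  -0.07]
at [ 545.8 -207.4  188.4] [-179.8  -20.   107. ] t 14.9 shift mm [32.6 -0.9 32.7] turn [-1.700e-01 -4.004e+01 -4.000e-02]
at [ 545.8 -207.4  188.4] [-179.8  -20.   107. ] t 14.9 shift mm [67.8 -0.9 53. ] turn [ -0.18 -65.04   0.  ]
at [ 545.8 -207.4  188.4] [-179.8  -20.   107. ] t 14.9 shift mm [89.6 -0.9 67.3] turn [-1.800e-01 -8.004e+01  3.000e-02]
```

View pics/w5.png

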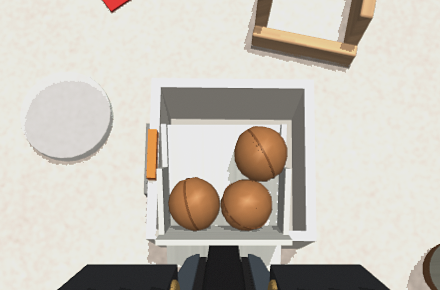

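Three nuts are in the pan and centred over the box, with the catch at (152,153). Tipping now.

send_rows(
  targets="0.001 0 0.01 0 -5 0 0;0.002 0 0.02 0 -10 0 0;0.003 0 0.028 0 -15 0 0;0.005 0 0.035 0 -20 0 0;0.012 0 0.034 0 -25 0 0;0.019 0 0.033 0 -30 0 0;0.026 0 0.033 0 -35 0 0;0.033 0 0.033 0 -40 0 0;0.04 0 0.037 0 -45 0 0;0.047 0 0.041 0 -50 0 0;0.054 0 0.045 0 -55 0 0;0.061 0 0.049 0 -60 0 0",
)

```text
time_s: 15.9
ee_pos: [523.3, -134.7, 164.3]
ee_rot: [180.0, 40.2, 107.1]
force: [-1.0, 0.8, -2.5]
gripper_width: 15.9
gripper_force: 45.0
```

```bash
python3 -c "
from h import *
s=env.state();print(s['qpos'])
go(dump(60,60),BY,60);go(dump(60,130),BY,60)"
```

```text
[  7.50591671  15.97480379 114.23479852 -51.04507147  54.85070866
  22.9517018 ]
at [ 523.3 -134.7  164.3] [180.   40.2 107.1] t 15.9 shift mm [ 29.2  -0.7 -13.7] turn [ 2.000e-02 -1.984e+01  1.000e-02]
at [ 523.3 -134.7  164.3] [180.   40.2 107.1] t 15.9 shift mm [-16.   -0.7 -67.2] turn [ 2.000e-02 -1.984e+01  1.000e-02]
```

send_rows(
  targets="0.008 0 -0.004 0 -5 0 0;0.015 0 -0.007 0 -10 0 0;0.022 0 -0.01 0 -15 0 0;0.022 0 -0.01 0 -15 0 0;0.022 0 -0.01 0 -15 0 0;0.022 0 -0.01 0 -15 0 0;0.022 0 -0.01 0 -15 0 0;0.022 0 -0.01 0 -15 0 0",
)

```text
time_s: 16.57
ee_pos: [517.3, -115.0, 157.9]
ee_rot: [-180.0, 54.9, 107.0]
force: [-0.8, -0.4, -1.9]
gripper_width: 15.6
gripper_force: 45.0
```

```bash
python3 -c "
from h import *
f=grab('wrist');hsv=cv2.cvtColor(f['image'],cv2.COLOR_BGR2HSV)
m=cv2.inRange(hsv,(5,110,40),(18,220,230))
for c in cv2.findContours(m,0,2)[0]:
    if cv2.contourArea(c)>250:print(cv2.boundingRect(c),cv2.contourArea(c))
cv2.imwrite('pics/w6.png',f['image'])
p=dump(-10,200,40);print(p);go(dump(55,160),BY,55);print(px(f,(513.8,-106.3,20)))"
```

```text
(46, 333, 42, 47) 1406.0
(566, 175, 74, 83) 4388.5
(551, 106, 82, 45) 1180.5
(198, 100, 32, 59) 675.0
(301, 83, 44, 41) 1422.0
[ 550.44529554 -225.41739478  248.03446736]
at [ 517.2 -115.1  157.8] [-179.9   55.   107. ] t 16.6 shift mm [-79.9  -0.7 -58.7] turn [-0.14 -0.05 -0.05]
[322.2  53. ]
```

send_rows(
  targets="-0.016 0 -0.012 0 0 0 0;-0.036 0 -0.026 0 0 0 0;-0.058 0 -0.042 0 0 0 0;-0.08 0 -0.059 0 0 0 0;-0.09 0 -0.056 0 7 0 0;-0.1 0 -0.053 0 14 0 0;-0.11 0 -0.05 0 21 0 0;-0.12 0 -0.05 0 28 0 0;-0.13 0 -0.05 0 35 0 0;-0.14 0 -0.05 0 42 0 0;-0.15 0 -0.05 0 49 0 0;-0.155 0 -0.05 0 55 0 0",
)

```text
time_s: 17.62
ee_pos: [531.6, -162.3, 315.9]
ee_rot: [179.9, -0.1, 107.0]
force: [-0.2, -0.1, -2.1]
gripper_width: 15.9
gripper_force: 45.0
```

```bash
python3 -c "
from h import *
f=grab('wrist');hsv=cv2.cvtColor(f['image'],cv2.COLOR_BGR2HSV)
m=cv2.inRange(hsv,(5,110,40),(18,220,230))
for c in cv2.findContours(m,0,2)[0]:
    if cv2.contourArea(c)>250:r=cv2.boundingRect(c);print(r,cv2.contourArea(c),w(f,(r[0]+r[2]/2,r[1]+r[3]/2),23))
cv2.imwrite('pics/w7.png',f['image'])
go(tray(187,160),94.9)"
```

```text
(490, 213, 57, 50) 1771.5 [ 779.  -133.8   23. ]
(279, 105, 24, 19) 360.0 [466.2 -74.9  23. ]
(531, 42, 72, 58) 2585.0 [752.9  61.7  23. ]
at [ 532.8 -165.9  315. ] [ 1.800e+02 -1.000e-01  1.068e+02] t 17.7 shift mm [259.5  93.4 155.7] turn [ 0.02 -0.15 11.86]
```

send_rows(
  targets="0.02 0.007 0.01 0 0 1 0;0.05 0.018 0.03 0 0 2 0;0.08 0.029 0.045 0 0 3.5 0;0.11 0.04 0.06 0 0 5 0;0.14 0.05 0.08 0 0 6.5 0;0.17 0.061 0.1 0 0 8 0;0.2 0.072 0.115 0 0 9.5 0;0.225 0.081 0.13 0 0 11 0;0.245 0.088 0.145 0 0 12 0;0.258 0.093 0.152 0 0 12 0;0.2595 0.0935 0.155 0 0 12 0;0.2595 0.0935 0.155 0 0 12 0",
)

```text
time_s: 18.67
ee_pos: [543.9, 115.1, 157.0]
ee_rot: [-179.8, 0.1, 95.2]
force: [0.2, -0.7, -1.7]
gripper_width: 15.9
gripper_force: 45.0
```

```bash
python3 -c "
from h import *
for i in range(2): f=grab('top')
hsv=cv2.cvtColor(f['image'],cv2.COLOR_BGR2HSV)
m=cv2.inRange(hsv,(5,110,40),(18,255,230))
for c in cv2.findContours(m,0,2)[0]:
    if cv2.contourArea(c)>20:r=cv2.boundingRect(c);print(r,cv2.contourArea(c),w(f,(r[0]+r[2]/2,r[1]+r[3]/2),23))
im=f['image'];cv2.imwrite('pics/t3.png',cv2.resize(im[200:280,120:360],None,fx=3.3,fy=3.3,interpolation=2))
go(tray(187,68.5),94.9)"
```

```text
(0, 273, 33, 76) 1633.0 [353.3 730.8  23. ]
(308, 261, 9, 7) 33.0 [463.9 -76.8  23. ]
(166, 241, 9, 8) 46.5 [526.7 314.9  23. ]
(330, 237, 8, 9) 42.5 [ 526.8 -137.5   23. ]
(303, 234, 8, 8) 41.5 [538.3 -63.   23. ]
(148, 229, 15, 29) 181.0 [531.8 356.6  23. ]
(254, 156, 17, 20) 227.0 [748.1  59.2  23. ]
(321, 153, 17, 17) 156.0 [ 757.  -130.5   23. ]
at [544.7 114.2 158.2] [-1.799e+02  1.000e-01  9.510e+01] t 18.8 shift mm [-4.4  2.5 89.7] turn [-0.1   0.08  0.15]
```

send_rows(
  targets="-0.004 0.0025 0 0 0 0.2 0;-0.004 0.0025 0.01 0 0 0.2 0;-0.004 0.0025 0.018 0 0 0.2 0;-0.004 0.0025 0.018 0 0 0.2 0;-0.004 0.0025 0.018 0 0 0.2 0;-0.004 0.0025 0.018 0 0 0.2 0;-0.004 0.0025 0.018 0 0 0.2 0;-0.004 0.0025 0.018 0 0 0.2 0;-0.004 0.0025 0.018 0 0 0.2 0;-0.004 0.0025 0.018 0 0 0.2 0",
)

```text
time_s: 19.6
ee_pos: [547.2, 111.7, 139.6]
ee_rot: [-179.9, 0.0, 94.9]
force: [0.0, 0.0, -1.9]
gripper_width: 15.5
gripper_force: 45.0
```

```bash
python3 -c "
from h import *
go(tray(187,69),94.9)"
```

```text
at [547.2 111.7 139.6] [-179.9    0.    94.9] t 19.6 shift mm [-1.7  0.2 70.6] turn [-0.15  0.02 -0.02]
```

send_rows(
  targets="0 0 0.015 0 0 0 0;0 0 0.035 0 0 0 0;0 0 0.05 0 0 0 0;0 0 0.06 0 0 0 0;0 0 0.067 0 0 0 0;0 0 0.07 0 0 0 0;0 0 0.071 0 0 0 0;0 0 0.071 0 0 0 0;0 0 0.071 0 0 0 0;0 0 0.071 0 0 0 0;0 0 0.071 0 0 0 0;0 0 0.071 0 0 0 0",
)

```text
time_s: 20.6
ee_pos: [547.4, 111.6, 69.3]
ee_rot: [-179.9, 0.0, 94.9]
force: [-1.7, -0.5, 5.1]
gripper_width: 16.1
gripper_force: 45.0
```

```bash
python3 -c "
from h import *
print(env.state()['force']);go(tray(5,69),94.9)"
```

```text
[-1.71230689 -0.47918213  5.07423316]
at [547.4 111.6  69.3] [-179.9    0.    94.9] t 20.6 shift mm [ 1.803e+02 -1.000e-01  3.000e-01] turn [-0.09  0.02 -0.03]
```

send_rows(
  targets="0.006 0 -0.0005 0 0 0 0;0.018 0 -0.0005 0 0 0 0;0.032 0 -0.0005 0 0 0 0;0.048 0 -0.0005 0 0 0 0;0.064 0 -0.0005 0 0 0 0;0.08 0 -0.0005 0 0 0 0;0.096 0 -0.0005 0 0 0 0;0.112 0 -0.0005 0 0 0 0;0.128 0 -0.0005 0 0 0 0;0.144 0 -0.0005 0 0 0 0;0.16 0 -0.0005 0 0 0 0;0.17 0 -0.0005 0 0 0 0",
)

```text
time_s: 21.6
ee_pos: [532.5, 283.3, 69.3]
ee_rot: [-179.9, 0.0, 95.0]
force: [-0.0, -4.0, 6.1]
gripper_width: 15.7
gripper_force: 45.0
```

```bash
python3 -c "
from h import *
f=grab('wrist');print(env.state()['force']);go(tray(0,69),94.9)
hsv=cv2.cvtColor(f['image'],cv2.COLOR_BGR2HSV)
m=cv2.inRange(hsv,(5,110,40),(18,220,230))
for c in cv2.findContours(m,0,2)[0]:
    if cv2.contourArea(c)>250:r=cv2.boundingRect(c);print(r,cv2.contourArea(c))
cv2.imwrite('pics/w8.png',f['image'][0:290,100:540])"
```

```text
[-0.31787281  1.9002401   7.03215962]
at [532.4 284.8  69.3] [-1.799e+02 -1.000e-01  9.500e+01] t 21.6 shift mm [11.5  0.2  0.3] turn [-0.07 -0.07  0.11]
(255, 88, 139, 143) 8691.5
```

send_rows(
  targets="0.003 0 0 0 0 0 0;0.006 0 0 0 0 0 0;0.009 0 0 0 0 0 0;0.011 0 0 0 0 0 0;0.011 0 0 0 0 0 0;0.011 0 0 0 0 0 0",
)

```text
time_s: 22.15
ee_pos: [531.6, 291.5, 69.4]
ee_rot: [-179.9, 0.1, 94.9]
force: [-0.2, -5.7, 7.2]
gripper_width: 15.5
gripper_force: 45.0
```

```bash
python3 -c "
from h import *
f=grab('wrist');print(env.state()['force']);go(tray(0,69),94.9)
cv2.imwrite('pics/w9.png',f['image'][0:290,100:540])"
```

```text
[ 0.27918822 -5.56278672  6.85075545]
at [531.6 291.5  69.4] [-1.799e+02  1.000e-01  9.490e+01] t 22.2 shift mm [4.8 0.4 0.4] turn [-0.13  0.12  0.03]
```

View pics/w9.png

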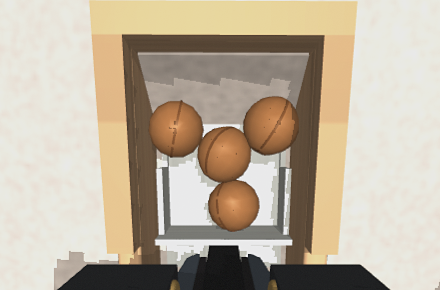

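All four remaining nuts are on or at the scoop, with the two front ones at the lip, (177,128) and (270,124), against the ramp. Tilting about the TCP makes the lip follow the ramp upward beneath them.

send_rows(
  targets="0.001 0 -0.001 0 2 0 0;0.001 0 -0.001 0 4 0 0;0.001 0 -0.0015 0 6 0 0;0.001 0 -0.002 0 8 0 0;0.001 0 -0.002 0 10 0 0;0.001 0 -0.002 0 12 0 0;0.001 0 -0.0025 0 14 0 0;0 0 -0.003 0 16 0 0;0 0 -0.003 0 18 0 0;0 0 -0.003 0 20 0 0;0 0 -0.003 0 22 0 0;0 0 -0.003 0 22 0 0",
)

```text
time_s: 23.2
ee_pos: [530.5, 291.2, 70.1]
ee_rot: [-179.6, -22.0, 94.7]
force: [0.8, -0.4, -2.4]
gripper_width: 15.8
gripper_force: 45.0
```

```bash
python3 -c "
from h import *
f=grab('wrist');s=env.state();print(s['force'],s['gripper_width'],s['ee_pos'],s['ee_rot'])
cv2.imwrite('pics/w10.png',f['image'][0:290,100:540])
hsv=cv2.cvtColor(f['image'],cv2.COLOR_BGR2HSV)
m=cv2.inRange(hsv,(5,110,40),(18,220,230))
d=cv2.distanceTransform(m,cv2.DIST_L2,5); _,_,st,ce=cv2.connectedComponentsWithStats((d>17).astype(np.uint8)); print(st[1:],ce[1:]-[100,0])
"
```

```text
[ 0.12275428  0.05233455 -2.49410296] 15.725358212308354 [530.69983677 291.53882766  70.44745284] [-179.64147187  -21.9120268    94.69055566]
[[353 110  20  22 340]
 [273 124  20  20 310]
 [317 146  22  25 406]
 [329 196  16  18 208]] [[261.92058824 120.40588235]
 [182.44193548 133.7516129 ]
 [228.30295567 156.76108374]
 [236.48076923 204.91346154]]
```

send_rows(
  targets="0.003 0 0.001 0 0 0 0;0.006 0 0.0022 0 0 0 0;0.009 0 0.0035 0 0 0 0;0.012 0 0.0045 0 1 0 0;0.012 0 0.0045 0 2 0 0;0.012 0 0.0045 0 4 0 0;0.012 0 0.0045 0 6 0 0;0.012 0 0.0045 0 8 0 0;0.012 0 0.0045 0 8 0 0;0.012 0 0.0045 0 8 0 0",
)

```text
time_s: 24.08
ee_pos: [530.4, 303.0, 70.9]
ee_rot: [-179.8, -29.7, 94.8]
force: [-0.2, -7.2, -3.0]
gripper_width: 15.8
gripper_force: 45.0
```

```bash
python3 -c "
from h import *
f=grab('wrist');s=env.state();print(s['force'],s['gripper_width'],s['ee_pos'],s['ee_rot'])
cv2.imwrite('pics/w11.png',f['image'][0:290,100:540])
hsv=cv2.cvtColor(f['image'],cv2.COLOR_BGR2HSV)
m=cv2.inRange(hsv,(5,110,40),(18,220,230))
d=cv2.distanceTransform(m,cv2.DIST_L2,5); _,_,st,ce=cv2.connectedComponentsWithStats((d>17).astype(np.uint8)); print(ce[1:]-[100,0])
"
```

```text
[ 0.05013879 -7.99561084 -2.2534641 ] 15.662936569144675 [530.47564093 302.97287171  70.90469286] [-179.84466975  -29.70391317   94.87485032]
[[181.15988372 141.1744186 ]
 [260.0487013  145.62337662]
 [221.76033058 166.71900826]
 [233.63926941 208.72146119]]
```

send_rows(
  targets="-0.002 0 -0.001 0 0 0 0;-0.004 0 -0.002 0 0 0 0;-0.004 0 -0.006 0 0 0 0;0.001 0 -0.015 0 0 0 0;0.008 0 -0.027 0 0 0 0;0.016 0 -0.041 0 0 0 0;0.024 0 -0.055 0 0 0 0;0.032 0 -0.069 0 0 0 0;0.04 0 -0.083 0 0 0 0;0.049 0 -0.098 0 0 0 0;0.056 0 -0.11 0 0 0 0;0.059 0 -0.115 0 0 0 0",
)

```text
time_s: 25.13
ee_pos: [532.4, 298.9, 205.4]
ee_rot: [179.8, -30.0, 95.0]
force: [0.8, 1.1, -1.3]
gripper_width: 15.9
gripper_force: 45.0
```

```bash
python3 -c "
from h import *
f=grab('wrist');s=env.state();print(s['force'],s['gripper_width'])
cv2.imwrite('pics/w12.png',f['image'][0:290,100:540])
hsv=cv2.cvtColor(f['image'],cv2.COLOR_BGR2HSV)
m=cv2.inRange(hsv,(5,110,40),(18,220,230))
d=cv2.distanceTransform(m,cv2.DIST_L2,5); _,_,st,ce=cv2.connectedComponentsWithStats((d>17).astype(np.uint8)); print(ce[1:]-[100,0])
m=np.r_[540.7,4.9,225];go(m,BY,-22)
"
```

```text
[ 0.77096614 -0.17239442 -1.39399178] 15.81407002727949
[[183.87421384 140.35534591]
 [259.91438356 148.87671233]
 [220.62674651 166.98403194]
 [233.16216216 208.82882883]]
at [532.5 299.  205.4] [179.8 -30.1  95. ] t 25.2 shift mm [-244.4  -16.8 -164.1] turn [  5.53  -8.   -10.91]
```

View pics/w12.png

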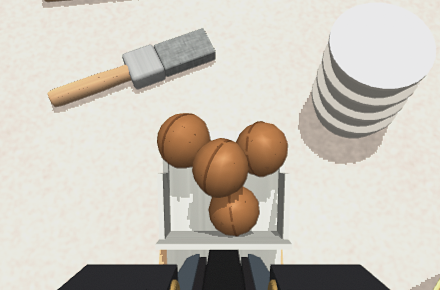

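Four nuts are aboard, but one, at (220,167), is stacked on the others. I'll lower over the tray and rock the scoop so it settles.

send_rows(
  targets="-0.003 0 0.001 0 0 0 0;-0.011 0 0.004 0 0 0 0;-0.021 0 0.008 0 0 0 0;-0.032 0 0.012 0 0 0 0;-0.043 0 0.016 0 0 0 0;-0.053 0 0.02 0 0 0 0;-0.061 0 0.023 0 0 0 0;-0.0665 0 0.025 2 0 0 0;-0.0665 0 0.025 5 0 0 0;-0.0665 0 0.025 8 0 0 0;-0.0665 0 0.025 11 0 0 0;-0.0665 0 0.025 12 0 0 0",
)

```text
time_s: 26.18
ee_pos: [536.5, 253.0, 145.3]
ee_rot: [-167.7, -30.0, 94.7]
force: [0.3, -0.5, -2.1]
gripper_width: 15.9
gripper_force: 45.0
```

```bash
cat >> h.py <<'E'
def nuts(save=None):
    f=grab('wrist',save);s=env.state();print(np.round(s['force'],1),s['gripper_width'],s['ee_pos'],s['ee_rot'],s['time_s'])
    hsv=cv2.cvtColor(f['image'],cv2.COLOR_BGR2HSV)
    m=cv2.inRange(hsv,(5,110,40),(18,220,230))
    d=cv2.distanceTransform(m,cv2.DIST_L2,5); _,_,st,ce=cv2.connectedComponentsWithStats((d>15).astype(np.uint8)); print(np.round(ce[1:]-[100,0]),[round(d[int(c[1]),int(c[0])]) for c in ce[1:]])
E
python3 -c "
from h import *
nuts('w13.png')"
```

```text
[ 1.1 -0.2 -2.2] 15.795326154250763 [536.47613279 253.13980087 145.12413655] [-167.75212039  -29.97684658   94.73184549] 26.2333
[[222. 167.]] [25]
```

```bash
sed -i 's/(5,110,40),(18,220,230))\n    d=/&/; s/d>15/d>13/' h.py; python3 - <<'E'
import cv2,numpy as np
im=cv2.imread('pics/w13.png');hsv=cv2.cvtColor(im,cv2.COLOR_BGR2HSV)
m=cv2.inRange(hsv,(3,110,25),(18,255,255))
d=cv2.distanceTransform(m,cv2.DIST_L2,5);_,_,st,ce=cv2.connectedComponentsWithStats((d>12).astype(np.uint8));print(st[1:],ce[1:]-[100,0])
E
```

```text
[[ 270  128  106   95 3192]] [[222.79542607 167.43703008]]
```

send_rows(
  targets="0 0 0 -6 0 0 0;0 0 0 -12 0 0 0;0 0 0 -18 0 0 0;0 0 0 -24 0 0 0;0 0 0 -28 0 0 0;0 0 0 -28 0 0 0;0 0 0 -28 0 0 0;0 0 0 -22 0 0 0;0 0 0 -16 0 0 0;0 0 0 -10 0 0 0;0 0 0 -12 0 0 0;0 0 0 -12 0 0 0",
)

```text
time_s: 27.23
ee_pos: [537.4, 253.0, 145.7]
ee_rot: [-179.8, -29.9, 94.8]
force: [-0.9, -0.6, -2.0]
gripper_width: 15.7
gripper_force: 45.0
```

```bash
sed -i 's/d>13/d>18/' h.py; python3 -c "
from h import *
nuts('w14.png')"
```

```text
[ 0.1  0.7 -2.9] 15.80857505083534 [536.1283754  253.0190677  145.80449562] [-179.72203377  -29.94647726   94.73577118] 27.2833
[[261. 156.]
 [199. 210.]
 [255. 209.]
 [122. 245.]] [25, 24, 24, 18]
```

```bash
python3 - <<'E'
from h import *
f=grab('wrist');T=grab('top')
for g,t,lim in((f,8,0),(T,2.2,0)):
    hsv=cv2.cvtColor(g['image'],cv2.COLOR_BGR2HSV);m=cv2.inRange(hsv,(3,120,25),(18,255,255))
    d=cv2.distanceTransform(m,cv2.DIST_L2,5);n,l,st,ce=cv2.connectedComponentsWithStats((d>t).astype(np.uint8))
    for i in range(1,n):
        a=hsv[l==i].mean(0);print(np.round(ce[i]),st[i][4],round(d[l==i].max(),1),np.round(a),w(g,ce[i],21))
E
```

```text
[359. 157.] 1016 25.2 [ 13. 150. 166.] [556.1 392.   21. ]
[355. 209.] 937 24.6 [ 13. 149. 176.] [555.6 342.3  21. ]
[296. 209.] 901 24.2 [ 13. 150. 175.] [505.2 337.9  21. ]
[329. 163.] 66 5.0 [ 13. 181.  85.] [ 753.7 -129.    21. ]
[153. 230.] 20 4.4 [ 14. 158. 118.] [571.1 364.7  21. ]
[164. 230.] 22 4.4 [ 15. 153. 127.] [569.3 333.6  21. ]
[307. 238.] 10 3.6 [ 14. 158. 103.] [540.1 -62.5  21. ]
[334. 241.] 10 4.0 [ 15. 154. 130.] [ 528.  -137.5   21. ]
[166. 244.] 17 4.0 [ 15. 153. 125.] [531.5 329.   21. ]
[312. 264.] 5 3.0 [ 14. 155.  92.] [466.8 -74.9  21. ]
[184. 274.] 13 4.0 [ 14. 152. 127.] [446.  276.2  21. ]
```

The top view shows one nut slipped to the bench at about (446,276); the three others sit safely in the pan. I'll deliver these three, then scoop the stray nut up against the tray's outer wall.

send_rows(
  targets="0.002 0 -0.003 0 0 0 0;0.006 0 -0.01 0 0 0 0;0.011 0 -0.019 0 0 0 0;0.017 0 -0.03 0 0 0 0;0.023 0 -0.041 0 0 0 0;0.029 0 -0.051 0 0 0 0;0.034 0 -0.059 0 0 0 0;0.037 0 -0.064 0 0 0 0;0.038 0 -0.066 0 0 0 0;0.038 0 -0.066 0 0 0 0",
)

```text
time_s: 28.22
ee_pos: [535.4, 253.3, 223.1]
ee_rot: [-179.9, -30.0, 94.8]
force: [0.8, 0.7, -2.5]
gripper_width: 15.7
gripper_force: 45.0
```

```bash
python3 -c "
from h import *
go((540.7,4.9,205),BY,-25)"
```

```text
at [535.4 253.3 223.1] [-179.9  -30.    94.8] t 28.2 shift mm [-223.9  -15.8 -108.2] turn [  5.54  -4.97 -10.9 ]
```

send_rows(
  targets="-0.005 0 -0.0025 0.1 -0.1 -0.3 0;-0.018 -0.001 -0.0085 0.4 -0.4 -0.9 0;-0.038 -0.003 -0.0185 1 -0.8 -1.9 0;-0.066 -0.005 -0.032 1.6 -1.4 -3.2 0;-0.097 -0.007 -0.047 2.4 -2.1 -4.7 0;-0.128 -0.009 -0.062 3.2 -2.8 -6.2 0;-0.157 -0.011 -0.076 3.9 -3.5 -7.6 0;-0.182 -0.013 -0.088 4.5 -4 -8.9 0;-0.201 -0.014 -0.097 5 -4.5 -9.8 0;-0.213 -0.015 -0.103 5.3 -4.8 -10.4 0;-0.221 -0.0155 -0.107 5.5 -5 -10.8 0;-0.224 -0.016 -0.108 5.5 -5 -10.9 0",
)

```text
time_s: 29.22
ee_pos: [540.5, 4.0, 203.7]
ee_rot: [-180.0, -25.0, 107.0]
force: [0.6, -0.5, -2.3]
gripper_width: 16.0
gripper_force: 45.0
```

```bash
python3 -c "
from h import *
nuts()
t=dump(-20,155);go(t,BY,-20)"
```

```text
[-0.2  0.3 -2.8] 15.784362409163705 [540.33363916   4.29764256 203.69651437] [-179.94317763  -24.99782125  107.0198668 ] 29.2667
[[260. 157.]
 [201. 210.]
 [255. 209.]] [25, 24, 25]
at [540.3   4.3 203.7] [-179.9  -25.   107. ] t 29.3 shift mm [-192.3  -57.7  -71.9] turn [-0.03 -5.   -0.07]
```

send_rows(
  targets="-0.005 -0.0015 -0.002 0 0 0 0;-0.016 -0.005 -0.006 0 -0.4 0 0;-0.034 -0.01 -0.0125 0 -0.8 0 0;-0.057 -0.017 -0.021 0 -1.4 0 0;-0.084 -0.025 -0.031 0 -2.1 0 0;-0.11 -0.033 -0.041 0 -2.8 0 0;-0.136 -0.041 -0.051 0 -3.5 0 0;-0.158 -0.047 -0.059 0 -4 0 0;-0.174 -0.052 -0.065 0 -4.5 0 0;-0.185 -0.056 -0.069 0 -4.8 0 0;-0.191 -0.0575 -0.0715 0 -5 0 0;-0.1925 -0.058 -0.072 0 -5 0 0",
)

```text
time_s: 30.27
ee_pos: [545.1, -208.4, 188.1]
ee_rot: [-180.0, -20.0, 107.0]
force: [-0.6, 0.1, -2.3]
gripper_width: 16.2
gripper_force: 45.0
```

send_rows(
  targets="0.001 0 0.01 0 -5 0 0;0.002 0 0.02 0 -10 0 0;0.003 0 0.028 0 -15 0 0;0.005 0 0.035 0 -20 0 0;0.012 0 0.034 0 -25 0 0;0.019 0 0.033 0 -30 0 0;0.026 0 0.033 0 -35 0 0;0.033 0 0.033 0 -40 0 0;0.04 0 0.037 0 -45 0 0;0.047 0 0.041 0 -50 0 0;0.054 0 0.045 0 -55 0 0;0.061 0 0.049 0 -60 0 0",
)

```text
time_s: 31.27
ee_pos: [522.8, -135.5, 163.8]
ee_rot: [179.8, 40.2, 107.0]
force: [-0.8, -0.1, -2.5]
gripper_width: 15.9
gripper_force: 45.0
```

send_rows(
  targets="0.008 0 -0.004 0 -5 0 0;0.015 0 -0.007 0 -10 0 0;0.022 0 -0.01 0 -15 0 0;0.022 0 -0.01 0 -15 0 0;0.022 0 -0.01 0 -15 0 0;0.022 0 -0.01 0 -15 0 0;0.022 0 -0.01 0 -15 0 0;0.022 0 -0.01 0 -15 0 0",
)

```text
time_s: 31.93
ee_pos: [516.7, -115.7, 157.5]
ee_rot: [179.8, 55.0, 106.8]
force: [0.4, 0.0, -2.2]
gripper_width: 15.7
gripper_force: 45.0
```

send_rows(
  targets="-0.016 0 -0.012 0 0 0 0;-0.036 0 -0.026 0 0 0 0;-0.058 0 -0.042 0 0 0 0;-0.08 0 -0.059 0 0 0 0;-0.09 0 -0.056 0 7 0 0;-0.1 0 -0.053 0 14 0 0;-0.11 0 -0.05 0 21 0 0;-0.12 0 -0.05 0 28 0 0;-0.13 0 -0.05 0 35 0 0;-0.14 0 -0.05 0 42 0 0;-0.15 0 -0.05 0 49 0 0;-0.155 0 -0.05 0 55 0 0",
)

```text
time_s: 32.93
ee_pos: [530.6, -163.1, 315.7]
ee_rot: [179.7, -0.1, 107.0]
force: [-0.1, -0.5, -2.4]
gripper_width: 15.7
gripper_force: 45.0
```

```bash
python3 - <<'E'
from h import *
nuts()
T=grab('top')
def nt(g):
    hsv=cv2.cvtColor(g['image'],cv2.COLOR_BGR2HSV);m=cv2.inRange(hsv,(3,120,25),(18,255,255))
    d=cv2.distanceTransform(m,cv2.DIST_L2,5);n,l,st,ce=cv2.connectedComponentsWithStats((d>2).astype(np.uint8))
    for i in range(1,n): print(np.round(ce[i],1),st[i][4],w(g,ce[i],15))
nt(T)
# target: scoop yaw 4.85, lip 60 mm before nut, at z 150
go((325,262,170),4.85)
E
```

```text
[ 2.  -4.1 -0.4] 15.982146892289416 [ 531.80993141 -166.71484025  314.85859142] [ 1.79777586e+02 -9.47024171e-02  1.06755417e+02] 32.9833
[[411. 235.]] [19]
[323.  159.5] 4 [ 765.9 -112.3   15. ]
[190.3 302. ] 18 [368.6 259.3  15. ]
at [ 531.  -165.7  313.3] [1.799e+02 1.000e-01 1.067e+02] t 33.0 shift mm [469.1 -74.8 142.2] turn [1.6000e-01 2.0000e-02 1.0182e+02]
```

```bash
cat >> h.py <<'E'
def tnuts(t=2,z=15):
    g=grab('top');hsv=cv2.cvtColor(g['image'],cv2.COLOR_BGR2HSV);m=cv2.inRange(hsv,(3,120,25),(18,255,255))
    d=cv2.distanceTransform(m,cv2.DIST_L2,5);n,l,st,ce=cv2.connectedComponentsWithStats((d>t).astype(np.uint8))
    for i in range(1,n): print(np.round(ce[i],1),st[i][4],w(g,ce[i],z))
    return g
E
python3 - <<'E'
from h import *
for i in range(3):
    for j in range(4): eyes.grab_frame('side')
    print(env.state()['time_s']);g=tnuts()
tnuts(1)
cv2.imwrite('pics/t4.png',cv2.resize(g['image'][140:340,120:360],None,fx=3,fy=3,interpolation=2))
E
```

```text
33.2333
[190.4 301.9] 19 [368.9 259.1  15. ]
33.4833
[264. 172.] 1 [732.8  55.8  15. ]
[190.4 302.1] 17 [368.3 259.1  15. ]
33.7333
[190.4 301.9] 19 [368.9 259.1  15. ]
[263.2 172.2] 8 [732.1  57.9  15. ]
[267.3 170.7] 3 [736.5  46.3  15. ]
[190.4 301.9] 38 [368.8 259.2  15. ]
[ 31.5 338.5] 2 [278.6 689.3  15. ]
```

```bash
python3 -c "
from h import *
go((254,249.5,180),4.85)"
```

```text
at [ 530.6 -160.7  312.1] [-180.     0.   107.1] t 33.8 shift mm [ 473.4 -143.8  132. ] turn [0.0000e+00 4.0000e-02 1.0224e+02]
```

send_rows(
  targets="0.02 -0.006 0 0 0 4 0;0.055 -0.016 0 0 0 10 0;0.09 -0.027 0.01 0 0 17 0;0.13 -0.039 0.02 0 0 24 0;0.17 -0.051 0.03 0 0 31 0;0.21 -0.063 0.045 0 0 38 0;0.25 -0.076 0.06 0 0 45 0;0.29 -0.088 0.075 0 0 52 0;0.33 -0.1 0.09 0 0 59 0;0.37 -0.112 0.1 0 0 66 0;0.405 -0.123 0.11 0 0 73 0;0.435 -0.132 0.12 0 0 80 0",
)

```text
time_s: 34.83
ee_pos: [304.7, 175.9, 207.0]
ee_rot: [180.0, -0.0, 34.3]
force: [0.6, -0.3, -1.5]
gripper_width: 15.8
gripper_force: 45.0
```

```bash
python3 -c "
from h import *
go((254,249.5,180),4.85)"
```

```text
at [304.7 175.9 207. ] [180.   -0.   34.3] t 34.8 shift mm [ -0.4 -89.4  27. ] turn [ 1.000e-02 -3.000e-02  2.948e+01]
```

send_rows(
  targets="-0.001 -0.008 0.003 0 0 5 0;-0.002 -0.018 0.006 0 0 11 0;-0.004 -0.03 0.009 0 0 17 0;-0.005 -0.04 0.012 0 0 22 0;-0.005 -0.04 0.012 0 0 22.2 0;-0.005 -0.04 0.012 0 0 22.2 0;-0.005 -0.04 0.012 0 0 22.2 0;-0.005 -0.04 0.012 0 0 22.2 0;-0.005 -0.04 0.012 0 0 22.2 0;-0.005 -0.04 0.012 0 0 22.2 0",
)

```text
time_s: 35.67
ee_pos: [279.2, 204.7, 195.2]
ee_rot: [180.0, 0.0, 12.4]
force: [-1.4, 0.6, -1.3]
gripper_width: 15.9
gripper_force: 45.0
```

```bash
python3 -c "
from h import *
print(env.state()['qpos'])
nuts('w15.png')
f=grab('wrist');hsv=cv2.cvtColor(f['image'],cv2.COLOR_BGR2HSV);m=cv2.inRange(hsv,(5,110,40),(18,220,230))
d=cv2.distanceTransform(m,cv2.DIST_L2,5);n,l,st,ce=cv2.connectedComponentsWithStats((d>10).astype(np.uint8))
for i in range(1,n):print(ce[i],w(f,ce[i],15))
go((254,249.5,63.5),4.85)"
```

```text
[ 3.43542833e+01 -1.95589811e+00  1.17238035e+02 -2.04452401e-02
  6.47322388e+01  1.11953258e+02]
[ 0.1 -0.  -1.2] 16.106407155367656 [279.17551439 204.69982448 195.18744163] [1.79976994e+02 9.05959342e-03 1.24101100e+01] 35.7167
[] []
[286.86624204 106.07643312] [371.2 256.4  15. ]
at [279.1 204.8 195.2] [180.    0.   12.4] t 35.8 shift mm [-14.8 -49.2 131.6] turn [0.02 0.01 7.57]
```

send_rows(
  targets="-0.003 -0.01 0.01 0 0 2 0;-0.007 -0.025 0.03 0 0 5 0;-0.011 -0.038 0.05 0 0 7.5 0;-0.0135 -0.047 0.07 0 0 7.5 0;-0.0135 -0.047 0.08 0 0 7.5 0;-0.0135 -0.047 0.08 0 0 7.5 0;-0.0135 -0.047 0.08 0 0 7.5 0;-0.0135 -0.047 0.08 0 0 7.5 0;-0.0135 -0.047 0.08 0 0 7.5 0",
)

```text
time_s: 36.52
ee_pos: [256.4, 248.3, 116.0]
ee_rot: [-179.9, -0.1, 4.9]
force: [-0.5, -0.1, -2.1]
gripper_width: 16.4
gripper_force: 45.0
```

```bash
python3 -c "
from h import *
f=grab('wrist');hsv=cv2.cvtColor(f['image'],cv2.COLOR_BGR2HSV);m=cv2.inRange(hsv,(5,110,40),(18,220,230))
d=cv2.distanceTransform(m,cv2.DIST_L2,5);n,l,st,ce=cv2.connectedComponentsWithStats((d>10).astype(np.uint8))
for i in range(1,n):print(ce[i],w(f,ce[i],15))
go((255.4,248.1,64),4.85)"
```

```text
[324.66536965  71.22568093] [371.4 256.2  15. ]
at [256.3 248.2 116. ] [-1.8e+02 -1.0e-01  4.9e+00] t 36.6 shift mm [-1.  0. 52.] turn [-0.05 -0.08  0.05]
```

send_rows(
  targets="0 0 0.01 0 0 0 0;0 0 0.025 0 0 0 0;0 0 0.038 0 0 0 0;0 0 0.046 0 0 0 0;0 0 0.05 0 0 0 0;0 0 0.052 0 0 0 0;0 0 0.0525 0 0 0 0;0 0 0.0525 0 0 0 0;0 0 0.0525 0 0 0 0;0 0 0.0525 0 0 0 0",
)

```text
time_s: 37.4
ee_pos: [255.8, 248.1, 63.7]
ee_rot: [-180.0, -0.0, 4.9]
force: [-4.5, -0.5, 8.5]
gripper_width: 15.4
gripper_force: 45.0
```

```bash
python3 -c "
from h import *
print(env.state()['force'],env.state()['ee_pos'])"
```

```text
[-4.52879182 -0.46246218  8.45267837] [255.7521922  248.11639813  63.6804045 ]
```

send_rows(
  targets="0.003 0 -0.001 0 0 0 0;0.008 0 -0.001 0 0 0 0;0.014 0 -0.001 0 0 0 0;0.02 0 -0.001 0 0 0 0;0.026 0 -0.001 0 0 0 0;0.032 0 -0.001 0 0 0 0;0.038 0 -0.001 0 0 0 0;0.044 0 -0.001 0 0 0 0;0.05 0 -0.001 0 0 0 0;0.056 0 -0.001 0 0 0 0;0.062 0 -0.001 0 0 0 0;0.068 0 -0.001 0 0 0 0",
)

```text
time_s: 38.4
ee_pos: [323.8, 253.7, 63.8]
ee_rot: [180.0, 0.1, 4.9]
force: [-3.3, -0.0, 5.7]
gripper_width: 15.6
gripper_force: 45.0
```

```bash
cat >> h.py <<'E'
def wn():
    f=grab('wrist');s=env.state();print(np.round(s['force'],1),np.round(s['ee_pos'],1),round(s['time_s'],1))
    hsv=cv2.cvtColor(f['image'],cv2.COLOR_BGR2HSV);m=cv2.inRange(hsv,(5,110,40),(18,220,230))
    d=cv2.distanceTransform(m,cv2.DIST_L2,5);n,l,st,ce=cv2.connectedComponentsWithStats((d>10).astype(np.uint8))
    for i in range(1,n):print(np.round(ce[i]),w(f,ce[i],15),d[l==i].max())
    return f
E
python3 -c "
from h import *
wn()"
```

```text
[-0.1  1.  -1.3] [325.5 254.3  63.9] 38.5
[325. 108.] [410.2 259.2  15. ] 26.0
```

send_rows(
  targets="0.006 0 0 0 0 0 0;0.012 0 0 0 0 0 0;0.018 0 0 0 0 0 0;0.024 0 0 0 0 0 0;0.03 0 0 0 0 0 0;0.036 0 0 0 0 0 0;0.042 0 0 0 0 0 0;0.048 0 0 0 0 0 0;0.054 0 0 0 0 0 0;0.06 0 0 0 0 0 0;0.066 0 0 0 0 0 0;0.072 0 0 0 0 0 0",
)

```text
time_s: 39.45
ee_pos: [384.0, 258.6, 65.3]
ee_rot: [179.9, 1.4, 4.6]
force: [-36.4, 2.7, 44.5]
gripper_width: 15.6
gripper_force: 45.0
```

```bash
python3 -c "
from h import *
f=wn();im=f['image'][0:290,100:540]
cv2.imwrite('pics/w16.png',im)"
```

```text
[-33.1   2.   37.9] [385.  258.7  65.3] 39.5
[385. 112.] [470.  230.3  15. ] 26.168995
```

The nut has been pushed off-centre, to about 28 mm right of the scoop's axis, and is pinched at the wall. I'll back off, recentre on it and push again.

send_rows(
  targets="-0.012 0 0 0 0 0 0;-0.016 0 -0.001 0 0 0 0;-0.02 0 -0.001 0 0 0 0;-0.024 0 -0.001 0 0 0 0;-0.024 0 -0.001 0 0 0 0;-0.024 0 -0.001 0 0 0 0",
)

```text
time_s: 40.0
ee_pos: [371.5, 257.8, 64.3]
ee_rot: [180.0, 0.0, 4.9]
force: [0.4, 0.4, -1.5]
gripper_width: 15.7
gripper_force: 45.0
```

```bash
python3 -c "
from h import *
wn();wn();wn();f=wn()
cv2.imwrite('pics/w17.png',f['image'][0:290,100:540])
print(env.state()['ee_rot'],env.state()['gripper_width'])"
```

```text
[-0.1  0.3 -1.5] [371.7 257.9  64.4] 40.0
[408.  92.] [470.5 219.2  15. ] 26.362795
[-0.3  0.2 -1.5] [371.7 257.9  64.4] 40.1
[407.  92.] [470.5 219.7  15. ] 26.168995
[-0.2 -0.2 -1.2] [371.6 257.9  64.4] 40.1
[405.  92.] [470.5 220.5  15. ] 26.190695
[-0.6  0.5 -1.9] [371.5 257.9  64.4] 40.2
[406.  92.] [470.5 219.9  15. ] 26.190695
[1.79972985e+02 8.79164203e-03 4.91909442e+00] 15.95682914377472
```

View pics/w17.png

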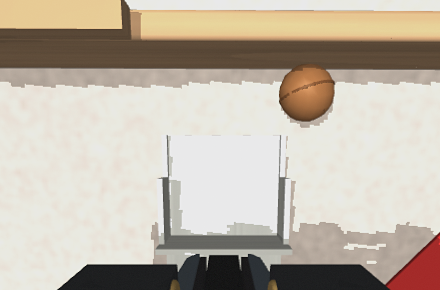

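send_rows(
  targets="-0.005 0.006 -0.002 0 0 0 0;-0.006 0.016 -0.002 0 0 0 0;-0.006 0.028 -0.002 0 0 0 0;-0.006 0.038 -0.002 0 0 0 0;-0.006 0.044 -0.002 0 0 0 0;-0.006 0.046 -0.001 0 0 0 0;-0.006 0.046 0.0005 0 0 0 0;-0.006 0.046 0.0005 0 0 0 0;-0.006 0.046 0.0005 0 0 0 0",
)

```text
time_s: 40.95
ee_pos: [369.2, 211.7, 64.0]
ee_rot: [180.0, 0.0, 4.9]
force: [0.2, -0.1, -2.1]
gripper_width: 16.1
gripper_force: 45.0
```

```bash
python3 -c "
from h import *
wn();f=wn()"
```

```text
[ 0.7 -1.1 -2.5] [369.2 211.8  64. ] 41.0
[321.  79.] [470.7 220.4  15. ] 26.965895
[-0.3  0.  -1.9] [369.2 211.8  64. ] 41.0
[322.  79.] [470.7 220.4  15. ] 26.965895
```

send_rows(
  targets="0 0 0.0006 0 0 0 0;0.004 0 0.0006 0 0 0 0;0.014 0 0.0006 0 0 0 0;0.025 0 0.0006 0 0 0 0;0.03 0 0.0006 0 0 0 0;0.03 0 0.0006 0 0 0 0",
)

```text
time_s: 41.55
ee_pos: [400.9, 214.6, 63.5]
ee_rot: [-180.0, -0.1, 4.9]
force: [2.8, 0.3, 1.3]
gripper_width: 15.5
gripper_force: 45.0
```

```bash
python3 -c "
from h import *
wn();f=wn()"
```

```text
[-0.   0.7  0.7] [400.4 214.5  63.5] 41.6
[329. 141.] [470.2 216.5  15. ] 25.781395
[0.6 0.  0.2] [399.9 214.4  63.6] 41.6
[332. 141.] [469.9 214.5  15. ] 25.968996
```

The nut is now on the pan, at row 141 behind the lip. Tipping back immediately.

send_rows(
  targets="-0.002 0 -0.001 0 4 0 0;-0.005 0 -0.0015 0 9 0 0;-0.009 0 -0.002 0 14 0 0;-0.013 0 -0.003 0 19 0 0;-0.017 0 -0.004 0 24 0 0;-0.017 0 -0.004 0 25 0 0;-0.017 0 -0.004 0 25 0 0;-0.017 0 -0.004 0 25 0 0",
)

```text
time_s: 42.32
ee_pos: [389.8, 204.9, 79.7]
ee_rot: [-179.1, -23.6, 5.0]
force: [-0.4, 0.6, -1.9]
gripper_width: 15.7
gripper_force: 45.0
```

```bash
python3 -c "
from h import *
wn();f=wn();p=env.state()['ee_pos'];go((p[0]-25,p[1],p[2]+130),4.85,-25)"
```

```text
[ 0.1  0.5 -1.9] [390.3 205.1  79.7] 42.4
[346. 214.] [443.7 194.5  15. ] 24.165895
[-0.3  0.8 -1.7] [390.4 205.2  79.7] 42.4
[346. 214.] [444.2 194.9  15. ] 24.165895
at [390.4 205.2  79.7] [-179.1  -23.6    5.1] t 42.4 shift mm [  29.3   -4.3 -129. ] turn [-1.    1.37  0.21]
```

```bash
python3 -c "
from h import *
print(env.state()['qpos'])"
```

```text
[ 34.12256351   7.33193051 133.71631791 -31.2865016   20.3646395
 146.54678716]
```

send_rows(
  targets="0.001 0 -0.004 0 0 0 0;0.003 -0.001 -0.013 0 0 0 0;0.006 -0.001 -0.025 0 0 0 0;0.009 -0.002 -0.039 0 0 0 0;0.012 -0.002 -0.054 0 0 0 0;0.016 -0.002 -0.07 0 0 0 0;0.02 -0.003 -0.086 0 0 0 0;0.023 -0.003 -0.1 0 0 0 0;0.026 -0.004 -0.112 0 0 0 0;0.028 -0.004 -0.121 0 0 0 0;0.029 -0.004 -0.127 0 0 0 0;0.029 -0.004 -0.129 0 0 0 0",
)

```text
time_s: 43.42
ee_pos: [364.3, 204.9, 210.3]
ee_rot: [-179.1, -23.7, 5.3]
force: [0.2, -0.5, -2.6]
gripper_width: 16.1
gripper_force: 45.0
```

```bash
python3 -c "
from h import *
print(env.state()['qpos']);wn();go((400,50,215),56,-25);go((400,50,215),107,-25)"
```

```text
[ 36.88066658  -6.17361133 123.05557288 -16.66907654  43.43081061
 131.59231135]
[-0.7  0.4 -2. ] [364.  204.8 209.9] 43.5
[638.   0.] [ 727.5 -112.8   15. ] 11.587599
[346. 214.] [451.1 192.   15. ] 24.165895
at [364.  204.8 209.9] [-179.1  -23.6    5.3] t 43.5 shift mm [ 21.8 157.5   1.6] turn [ 20.07   0.92 -46.2 ]
at [364.  204.8 209.9] [-179.1  -23.6    5.3] t 43.5 shift mm [ 21.8 157.5   1.6] turn [ 41.23   0.29 -92.6 ]
```

send_rows(
  targets="0.001 0.004 0 0.5 0 -1.2 0;0.002 0.012 0 1.6 0.1 -3.7 0;0.004 0.025 0 3.3 0.2 -7.7 0;0.006 0.043 0 5.5 0.3 -12.5 0;0.008 0.063 0.001 7.8 0.4 -18 0;0.011 0.083 0.001 10.1 0.5 -23 0;0.014 0.103 0.001 12.4 0.6 -28.5 0;0.016 0.122 0.001 14.7 0.7 -34 0;0.019 0.138 0.0015 17 0.8 -39 0;0.02 0.149 0.0015 18.8 0.9 -43 0;0.0215 0.155 0.0015 19.8 0.9 -45.4 0;0.022 0.1575 0.0015 20 0.9 -46.2 0",
)

```text
time_s: 44.47
ee_pos: [400.0, 48.9, 214.0]
ee_rot: [-179.7, -24.1, 48.0]
force: [-0.1, 0.1, -1.7]
gripper_width: 15.7
gripper_force: 45.0
```

```bash
python3 -c "
from h import *
nuts();go((470,-80,215),BY,-25)"
```

```text
[ 3.1 -1.2 -1.5] 15.992918903700321 [401.70445302  47.42081881 213.98668246] [-179.86655817  -24.09590413   48.31215997] 44.5167
[[247. 214.]] [24]
at [401.7  47.4 214. ] [-179.9  -24.1   48.3] t 44.5 shift mm [-45.  135.7 -21.5] turn [ 24.3    0.76 -53.47]
```

send_rows(
  targets="-0.001 0.004 0 0.5 0 -1.2 0;-0.003 0.011 -0.002 1.7 0 -4 0;-0.008 0.023 -0.004 3.7 0 -8.5 0;-0.013 0.038 -0.006 6.2 0.1 -14 0;-0.019 0.055 -0.009 9 0.2 -20 0;-0.025 0.073 -0.012 12 0.3 -26.5 0;-0.031 0.09 -0.014 15 0.4 -33 0;-0.036 0.106 -0.017 18 0.5 -39.5 0;-0.04 0.12 -0.019 20.7 0.6 -45.5 0;-0.043 0.129 -0.0205 22.7 0.7 -50 0;-0.045 0.134 -0.0215 24 0.8 -52.7 0;-0.045 0.136 -0.0215 24.3 0.8 -53.5 0",
)

```text
time_s: 45.52
ee_pos: [468.7, -78.4, 213.5]
ee_rot: [-179.8, -25.1, 106.6]
force: [-0.6, -0.4, -1.6]
gripper_width: 15.8
gripper_force: 45.0
```

```bash
python3 -c "
from h import *
nuts();go(dump(-20,155),BY,-20)"
```

```text
[ 0.6 -0.2 -1.4] 15.573778168355185 [468.55335689 -77.97554961 213.70164972] [-179.83002541  -25.14745238  106.57873443] 45.5667
[[245. 214.]] [24]
at [468.6 -78.  213.7] [-179.8  -25.1  106.6] t 45.6 shift mm [-143.9   36.1  -38.8] turn [ 0.03 -5.15 -0.47]
```

send_rows(
  targets="-0.004 0.001 -0.001 0 0 0 0;-0.012 0.003 -0.003 0 0 0 0;-0.025 0.006 -0.007 0 -0.5 0 0;-0.042 0.01 -0.011 0 -1 0 0;-0.061 0.015 -0.016 0 -2 0 0;-0.08 0.02 -0.021 0 -3 0 -0;-0.099 0.025 -0.026 0 -4 -0.2 0;-0.116 0.029 -0.031 0 -4.5 -0.3 0;-0.129 0.032 -0.035 0 -5 -0.4 0;-0.138 0.0345 -0.037 0 -5 -0.4 0;-0.1425 0.036 -0.0385 0 -5 -0.5 0;-0.144 0.036 -0.039 0 -5 -0.5 0",
)

```text
time_s: 46.57
ee_pos: [544.3, -208.6, 188.5]
ee_rot: [179.9, -20.2, 107.2]
force: [-0.9, 0.4, -1.9]
gripper_width: 16.2
gripper_force: 45.0
```

send_rows(
  targets="0.001 0 0.01 0 -5 0 0;0.002 0 0.02 0 -10 0 0;0.003 0 0.028 0 -15 0 0;0.005 0 0.035 0 -20 0 0;0.012 0 0.034 0 -25 0 0;0.019 0 0.033 0 -30 0 0;0.026 0 0.033 0 -35 0 0;0.033 0 0.033 0 -40 0 0;0.04 0 0.037 0 -45 0 0;0.047 0 0.041 0 -50 0 0;0.054 0 0.045 0 -55 0 0;0.061 0 0.049 0 -60 0 0",
)

```text
time_s: 47.57
ee_pos: [521.5, -136.2, 164.9]
ee_rot: [179.6, 40.0, 106.9]
force: [0.4, -0.1, -2.7]
gripper_width: 15.6
gripper_force: 45.0
```

send_rows(
  targets="0.008 0 -0.004 0 -5 0 0;0.015 0 -0.007 0 -10 0 0;0.022 0 -0.01 0 -15 0 0;0.022 0 -0.01 0 -15 0 0;0.022 0 -0.01 0 -15 0 0;0.022 0 -0.01 0 -15 0 0;0.022 0 -0.01 0 -15 0 0;0.022 0 -0.01 0 -15 0 0",
)

```text
time_s: 48.23
ee_pos: [515.6, -115.7, 158.6]
ee_rot: [179.5, 54.8, 106.7]
force: [0.2, -0.4, -2.2]
gripper_width: 15.5
gripper_force: 45.0
```

send_rows(
  targets="-0.016 0 -0.012 0 0 0 0;-0.036 0 -0.026 0 0 0 0;-0.058 0 -0.042 0 0 0 0;-0.08 0 -0.059 0 0 0 0;-0.09 0 -0.056 0 7 0 0;-0.1 0 -0.053 0 14 0 0;-0.11 0 -0.05 0 21 0 0;-0.12 0 -0.05 0 28 0 0;-0.13 0 -0.05 0 35 0 0;-0.14 0 -0.05 0 42 0 0;-0.15 0 -0.05 0 49 0 0;-0.155 0 -0.05 0 55 0 0",
)

```text
time_s: 49.23
ee_pos: [529.3, -163.6, 316.6]
ee_rot: [179.6, -0.3, 107.1]
force: [-1.3, -0.9, -2.7]
gripper_width: 15.5
gripper_force: 45.0
```

```bash
python3 -c "
from h import *
nuts()
h=np.array([559,-362.5]);go((559,-362.5,190),71)"
```

```text
[ 2.9 -3.9 -1. ] 16.065772811805534 [ 530.54632982 -167.24252013  315.68041477] [179.64028309  -0.30474255 106.85120322] 49.2833
[[410. 236.]] [19]
at [ 530.5 -167.2  315.7] [179.6  -0.3 106.9] t 49.3 shift mm [-195.8  -30.2  124.5] turn [ 0.25 -0.41 35.85]
```

send_rows(
  targets="-0.01 -0.002 0.006 0 0 2 0;-0.03 -0.005 0.02 0 0 6 0;-0.055 -0.009 0.035 0 0 11 0;-0.08 -0.013 0.05 0 0 16 0;-0.105 -0.017 0.065 0 0 21 0;-0.13 -0.021 0.08 0 0 26 0;-0.155 -0.025 0.095 0 0 31 0;-0.175 -0.028 0.11 0 0 35 0;-0.188 -0.03 0.12 0 0 36 0;-0.196 -0.03 0.125 0 0 36 0;-0.196 -0.03 0.125 0 0 36 0;-0.196 -0.03 0.125 0 0 36 0",
)

```text
time_s: 50.28
ee_pos: [558.6, -356.1, 187.5]
ee_rot: [-180.0, -0.2, 71.2]
force: [-0.4, 0.4, -1.3]
gripper_width: 15.9
gripper_force: 45.0
```

```bash
python3 -c "
from h import *
g=tnuts(2.0,25);tnuts(2.8,25)
print(env.state()['force']);go((558.5,-362.5,66),71)
cv2.imwrite('pics/t5.png',g['image'])"
```

```text
[328.9 162.7] 80 [ 752.9 -128.7   25. ]
[325.9 232.5] 15 [ 552.3 -115.5   25. ]
[305.5 238.2] 19 [537.5 -59.   25. ]
[315.5 242.3] 14 [525.4 -86.3  25. ]
[337.  243.3] 13 [ 521.2 -145.5   25. ]
[306.3 247.8] 19 [510.3 -60.7  25. ]
[330.5 260.4] 23 [ 474.  -126.4   25. ]
[311.2 264. ] 8 [465.1 -73.5  25. ]
[328.8 162.9] 52 [ 752.1 -128.5   25. ]
[326.  232.2] 4 [ 552.9 -115.9   25. ]
[305.8 237.8] 6 [538.4 -59.9  25. ]
[315.2 242.4] 5 [525.1 -85.5  25. ]
[337.  243.3] 7 [ 521.3 -145.5   25. ]
[306.3 248. ] 7 [509.9 -60.6  25. ]
[330.  260.3] 13 [ 474.2 -125.1   25. ]
[311. 264.] 1 [465.1 -72.8  25. ]
[ 0.02059423 -0.06337401 -2.32339997]
at [ 559.1 -355.9  188.5] [179.9  -0.2  71.3] t 50.4 shift mm [ -6.9   1.4 122.5] turn [ 0.07 -0.21  0.26]
```

All seven nuts are in the box (seven blobs inside it in the top view). Setting the scoop down on its mat.

send_rows(
  targets="-0.003 0.0015 0.01 0 0 0 0;-0.006 0.0015 0.03 0 0 0 0;-0.007 0.0015 0.05 0 0.2 0 0;-0.007 0.0015 0.07 0 0.2 0 0;-0.007 0.0015 0.09 0 0.2 0 0;-0.007 0.0015 0.105 0 0.2 0 0;-0.007 0.0015 0.115 0 0.2 0 0;-0.007 0.0015 0.12 0 0.2 0 0;-0.007 0.0015 0.121 0 0.2 0 0;-0.007 0.0015 0.121 0 0.2 0 0;-0.007 0.0015 0.121 0 0.2 0 0;-0.007 0.0015 0.121 0 0.2 0 0",
)

```text
time_s: 51.38
ee_pos: [558.6, -363.8, 67.2]
ee_rot: [179.9, -0.4, 71.2]
force: [0.5, -0.7, -1.4]
gripper_width: 15.7
gripper_force: 45.0
```

```bash
python3 -c "
from h import *
s=env.state();print(s['force'],s['ee_pos'],s['ee_rot'],s['torque'])"
```

```text
[ 0.52329751 -0.69015574 -1.37961803] [ 558.5627619  -363.80967984   67.23187753] [179.90457267  -0.40017632  71.17750691] [-0.07469488 -0.03005518  0.03801866]
```

Still hanging. I'll lower it another 1 mm, then release.

send_rows(
  targets="0 0 0.0005 0 0.4 0 0;0 0 0.001 0 0.4 0 0;0 0 0.0012 0 0.4 0 0;0 0 0.0012 0 0.4 0 0",
)

```text
time_s: 51.72
ee_pos: [558.1, -363.8, 65.5]
ee_rot: [180.0, -0.8, 71.2]
force: [0.1, -1.1, 0.2]
gripper_width: 16.0
gripper_force: 45.0
```

send_rows(
  targets="0 0 0 0 0 0 30;0 0 0 0 0 0 60;0 0 0 0 0 0 60;0 0 0 0 0 0 60;0 0 0 0 0 0 60;0 0 0 0 0 0 60;0 0 0 0 0 0 60;0 0 0 0 0 0 60;0 0 0 0 0 0 60",
)

```text
time_s: 52.47
ee_pos: [558.0, -363.5, 65.1]
ee_rot: [-180.0, -0.8, 71.2]
force: [0.1, -0.1, 0.0]
gripper_width: 54.8
gripper_force: 0.0
```

send_rows(
  targets="0 0 -0.01 0 0 0 60;0 0 -0.03 0 0 0 60;0 0 -0.06 0 0 0 60;0 0 -0.09 0 0 0 60;0 0 -0.12 0 0 0 60;0 0 -0.15 0 0 0 60;0 0 -0.18 0 0 0 60;0 0 -0.2 0 0 0 60;0 0 -0.2 0 0 0 60;0 0 -0.2 0 0 0 60",
)

```text
time_s: 53.3
ee_pos: [557.4, -366.5, 267.0]
ee_rot: [179.8, -0.8, 71.2]
force: [0.0, -1.0, -0.7]
gripper_width: 54.7
gripper_force: 0.0
```

```bash
python3 - <<'E'
from h import *
f=grab('wrist','w20.png');T=grab('top')
def rect(g,lo,hi,z,amin):
    hsv=cv2.cvtColor(g['image'],cv2.COLOR_BGR2HSV);m=cv2.inRange(hsv,lo,hi)
    for c in cv2.findContours(m,0,2)[0]:
        if cv2.contourArea(c)>amin:
            P=np.array([w(g,p[0],z)[:2] for p in c],np.float32);print(cv2.minAreaRect(P),cv2.contourArea(c))
print('blue wrist');rect(f,(105,120,50),(120,255,255),5,500)
print('blue top');rect(T,(105,120,50),(120,255,255),5,300)
# scoop handle: dark pixels and pan white on green
hsv=cv2.cvtColor(f['image'],cv2.COLOR_BGR2HSV);m=cv2.inRange(hsv[:250],(0,0,0),(180,255,70))
for c in cv2.findContours(m,0,2)[0]:
    if cv2.contourArea(c)>200:print('dark',cv2.boundingRect(c))
g=cv2.inRange(hsv[:260],(50,80,50),(85,255,255))
for c in cv2.findContours(g,0,2)[0]:
    if cv2.contourArea(c)>1000:print('green',cv2.boundingRect(c),cv2.minAreaRect(np.array([w(f,p[0],3)[:2] for p in c],np.float32)))
s=env.state();print(s['ee_pos'],s['gripper_width'])
E
```

```text
blue wrist
((374.884033203125, -377.61920166015625), (139.66671752929688, 85.64724731445312), 2.6427061557769775) 4323.0
((211.88339233398438, -313.86236572265625), (66.78955841064453, 107.05401611328125), 34.7860221862793) 3259.5
blue top
((189.87823486328125, -322.9122314453125), (104.14569854736328, 104.38417053222656), 35.3370361328125) 1197.5
((372.7184753417969, -408.7994689941406), (135.74798583984375, 122.5079116821289), 2.637474775314331) 1278.0
dark (314, 202, 18, 36)
dark (456, 4, 60, 197)
green (274, 97, 109, 140) ((579.8682861328125, -327.20574951171875), (148.8321990966797, 113.99260711669922), 74.89891052246094)
[ 556.48800574 -365.83289726  263.85715339] 54.526089015494925
```

```bash
python3 -c "
from h import *
go((370,-405,160),2.6)"
```

```text
at [ 556.5 -365.8  263.9] [-179.9   -0.9   71.2] t 53.4 shift mm [ -98.8 -163.6  102.8] turn [-0.64 -0.67 68.57]
```

send_rows(
  targets="-0.008 -0.012 0.002 0 0 4 60;-0.02 -0.035 0.01 0 0 10 60;-0.036 -0.06 0.02 0 0 17 60;-0.052 -0.085 0.035 0 0 24 60;-0.067 -0.11 0.05 0 0 31 60;-0.08 -0.132 0.065 0 0 38 60;-0.09 -0.15 0.08 -0.2 -0.2 45 60;-0.097 -0.16 0.095 -0.4 -0.4 52 60;-0.099 -0.164 0.103 -0.6 -0.6 59 60;-0.099 -0.164 0.103 -0.6 -0.6 65 60;-0.099 -0.164 0.103 -0.6 -0.7 68.6 60;-0.099 -0.164 0.103 -0.6 -0.7 68.6 60",
)

```text
time_s: 54.4
ee_pos: [369.4, -404.7, 158.9]
ee_rot: [-179.9, 0.1, 2.5]
force: [-0.2, -0.8, -0.6]
gripper_width: 54.8
gripper_force: 0.0
```

```bash
cat >> h.py <<'E'
def rect(g,lo,hi,z,amin,rows=480):
    hsv=cv2.cvtColor(g['image'],cv2.COLOR_BGR2HSV);m=cv2.inRange(hsv[:rows],lo,hi);out=[]
    for c in cv2.findContours(m,0,2)[0]:
        if cv2.contourArea(c)>amin:
            P=np.array([w(g,p[0],z)[:2] for p in c],np.float32);r=cv2.minAreaRect(P);out.append(r);print(np.round(r[0],1),np.round(r[1],1),round(r[2],1),'bb',cv2.boundingRect(c))
    return out
E
python3 - <<'E'
from h import *
for i in range(3):grab('wrist')
f=grab('wrist','w21.png');T=grab('top');s=env.state();print(s['ee_pos'],s['ee_rot'])
rect(f,(105,120,50),(120,255,255),5,500)
rect(T,(105,120,50),(120,255,255),5,300)
print('handle');rect(f,(0,0,0),(180,255,75),33,150,262)
E
```

```text
[ 370.30481855 -405.37624941  160.25278129] [ 1.79974183e+02 -3.59332391e-02  2.63632631e+00]
[ 375.7 -404.8] [139.1 139.2] 2.6 bb (238, 136, 169, 159)
handle
[ 358.4 -602.7] [ 6.8 48.1] 2.6 bb (534, 253, 60, 9)
[ 377.6 -404.8] [44.6 14.5] 2.4 bb (313, 195, 19, 56)
[ 525.7 -582.5] [36.1 91.5] 0.0 bb (514, 0, 126, 61)
```

```bash
python3 -c "
from h import *
go((456,-124,270),17.1)"
```

```text
at [ 370.3 -405.4  160.3] [180.   -0.    2.6] t 54.6 shift mm [  98.6 -277.1 -109.8] turn [  0.03  -0.03 -14.46]
```

send_rows(
  targets="0.008 -0.022 -0.02 0 0 -1 60;0.02 -0.055 -0.04 0 0 -3 60;0.032 -0.09 -0.055 0 0 -5 60;0.045 -0.126 -0.07 0 0 -7 60;0.058 -0.162 -0.08 0 0 -9 60;0.07 -0.196 -0.09 0 0 -11 60;0.082 -0.23 -0.1 0 0 -13 60;0.092 -0.258 -0.107 0 0 -14 60;0.0985 -0.277 -0.11 0 0 -14.5 60;0.0985 -0.277 -0.11 0 0 -14.5 60;0.0985 -0.277 -0.11 0 0 -14.5 60;0.0985 -0.277 -0.11 0 0 -14.5 60",
)

```text
time_s: 55.65
ee_pos: [455.9, -124.8, 270.2]
ee_rot: [179.9, 0.0, 17.1]
force: [-0.8, -0.6, 0.9]
gripper_width: 54.6
gripper_force: 0.0
```

```bash
python3 - <<'E'
from h import *
for i in range(4):grab('wrist')
f=grab('wrist','w22.png');s=env.state();print(s['ee_pos'],s['ee_rot'])
im=f['image'];hsv=cv2.cvtColor(im,cv2.COLOR_BGR2HSV)
print('catch/nuts');rect(f,(3,110,40),(22,255,255),78,60)
q=[px(f,np.r_[TB,70]+np.r_[R.from_euler('z',17.1,degrees=True).apply([a,b,0])]) for a,b in((68,68),(68,-68),(-68,-68),(-68,68))];print('pred corners',q)
g=cv2.cvtColor(im,cv2.COLOR_BGR2GRAY)
c=px(f,np.r_[TB,70]);print(c)
print('row',[int(v) for v in g[int(c[1]),int(q[0][0])-20:int(q[1][0])+24:3]])
print('col',[int(v) for v in g[max(0,int(q[0][1])-25):int(q[2][1])+20:3,int(c[0])+25]])
cv2.imwrite('pics/w22g.png',g)
E
```

```text
[ 455.92509408 -125.21159359  270.2072251 ] [ 1.79930872e+02 -1.68987083e-02  1.69806715e+01]
catch/nuts
[ 324.8 -259.6] [ 23.9 437.1] 16.9 bb (203, 359, 407, 21)
[ 400.6 -293.4] [77.4 25.7] 24.1 bb (449, 280, 27, 69)
[317.2 -19.2] [77.3 25.8] 9.8 bb (172, 280, 27, 69)
[ 460.1 -124.5] [ 7.8 39.6] 16.8 bb (302, 209, 42, 9)
[ 485.7 -124.7] [23.7 23.7] 17.3 bb (318, 175, 26, 26)
[472.4 -81.1] [23.7 23.9] 16.8 bb (270, 175, 26, 26)
[ 524.  -143.2] [24.2 24.3] 81.5 bb (348, 140, 27, 28)
[527.3 -91.6] [23.9 23. ] 16.6 bb (297, 120, 26, 28)
[ 551.4 -116.3] [23.5 23.8] 17.1 bb (330, 102, 27, 28)
[525.9 -68.4] [50.3 25.1] 1.1 bb (268, 99, 34, 57)
pred corners [array([245.4,  76.2]), array([395. ,  75.7]), array([389.4, 222.7]), array([252.4, 223.2])]
[320.6 152.7]
row [232, 232, 230, 231, 230, 229, 230, 230, 230, 232, 233, 234, 96, 104, 103, 219, 74, 102, 106, 105, 100, 81, 127, 210, 215, 233, 233, 233, 233, 233, 235, 234, 233, 233, 233, 233, 233, 233, 233, 233, 233, 138, 113, 129, 142, 149, 149, 144, 134, 119, 127, 113, 121, 119, 241, 233, 234, 171, 232, 232, 231, 232, 232, 232, 232]
col [229, 232, 231, 227, 228, 231, 233, 233, 233, 91, 103, 102, 111, 210, 209, 209, 233, 92, 123, 140, 154, 178, 143, 132, 119, 104, 66, 218, 233, 233, 233, 233, 233, 233, 233, 233, 233, 233, 233, 233, 233, 233, 233, 234, 219, 214, 213, 210, 219, 235, 122, 129, 123, 236, 213, 233, 166, 230, 231, 165, 167, 175, 174, 173]
```

```bash
python3 - <<'E'
from h import *
f=grab('wrist');g=cv2.GaussianBlur(cv2.cvtColor(f['image'],cv2.COLOR_BGR2GRAY),(3,3),0).astype(float)
th=np.radians(17);X=np.array([np.cos(th),np.sin(th)]);Y=np.array([-X[1],X[0]])
# inner far wall edge (bright rim -> dark inner face), inner left/right edges
for u in(290,310,330,350,370):
    c=g[55:100,u];i=np.argmin(np.diff(c));p=w(f,(u,55+i+.5),70)[:2];print('far',u,55+i,p@X,p@Y)
for v in(110,130,150,165):
    c=g[v,240:280];i=np.argmin(np.diff(c));p=w(f,(240+i+.5,v),70)[:2]
    c=g[v,375:400];j=np.argmax(np.diff(c));p2=w(f,(375+j+.5,v),70)[:2];print(v,240+i,p@Y,375+j,p2@Y,'mid',(p@Y+p2@Y)/2,p@Y-p2@Y)
c=np.array([460.1,-124.5]);print('catch',c@X,c@Y)
go((376,-404.8,100),2.6)
E
```

```text
far 290 76 528.0295609935475 -224.17634290210344
far 310 77 527.0623227461923 -242.38937258342924
far 330 77 527.0434702906209 -260.57864537221656
far 350 77 527.0246178350494 -278.7679181610039
far 370 77 527.1013958550741 -296.98642812026344
110 259 -195.23143587665007 388 -314.9321029292412 mid -255.0817694029456 119.70066705259111
130 259 -194.601644432849 387 -314.6848333878253 mid -254.64323891033715 120.08318895497626
150 260 -194.77405292847007 375 -303.976082966318 mid -249.37506794739403 109.20203003784795
165 260 -194.24049486570777 385 -313.94116191829886 mid -254.09082839200332 119.70066705259109
catch 403.5955409806119 -253.58016346032912
at [ 456.  -125.1  270.2] [179.9  -0.   17. ] t 56.0 shift mm [-158.3  243.9  170.5] turn [ 0.07 -0.03 14.39]
```

send_rows(
  targets="-0.012 0.018 0.008 0 0 1 60;-0.03 0.047 0.03 0 0 3 60;-0.05 0.077 0.05 0 0 5 60;-0.07 0.108 0.07 0 0 7 60;-0.09 0.138 0.09 0 0 9 60;-0.11 0.168 0.11 0 0 11 60;-0.128 0.197 0.13 0 0 13 60;-0.145 0.223 0.15 0 0 14.4 60;-0.156 0.24 0.165 0 0 14.4 60;-0.158 0.244 0.1705 0 0 14.4 60;-0.158 0.244 0.1705 0 0 14.4 60;-0.158 0.244 0.1705 0 0 14.4 60",
)

```text
time_s: 56.95
ee_pos: [377.0, -403.9, 100.3]
ee_rot: [180.0, -0.1, 2.6]
force: [-0.3, -0.1, 0.4]
gripper_width: 54.8
gripper_force: 0.0
```

```bash
python3 - <<'E'
from h import *
for i in range(3):f=grab('wrist')
rect(f,(105,120,50),(120,255,255),5,500);print('handle');rect(f,(0,0,0),(180,255,75),33,150,262)
go((376,-404.8,9),2.6)
E
```

```text
[ 390.9 -404. ] [108.3 139.2] 2.6 bb (222, 146, 204, 150)
handle
[ 386.4 -404.5] [29.9 15. ] 2.3 bb (312, 216, 24, 46)
[ 519.5 -557.4] [25.5 48.3] -0.0 bb (557, 0, 83, 51)
at [ 377.9 -403.5  101.4] [ 1.799e+02 -1.000e-01  2.700e+00] t 57.1 shift mm [-2.2  1.  92.4] turn [ 0.14 -0.14  0.15]
```

send_rows(
  targets="-0.001 0.001 0.015 0 0 0 60;-0.0015 0.001 0.035 0 0 0 60;-0.0015 0.001 0.055 0 0 0 60;-0.0015 0.001 0.07 0 0 0 60;-0.0015 0.001 0.082 0 0 0 60;-0.0015 0.001 0.089 0 0 0 60;-0.0015 0.001 0.091 0 0 0 60;-0.0015 0.001 0.091 0 0 0 60;-0.0015 0.001 0.091 0 0 0 60;-0.0015 0.001 0.091 0 0 0 60",
)

```text
time_s: 57.93
ee_pos: [376.3, -405.8, 10.2]
ee_rot: [179.8, -0.1, 2.7]
force: [0.3, -0.7, 1.0]
gripper_width: 54.9
gripper_force: 0.0
```

send_rows(
  targets="0 0 0 0 0 0 0;0 0 0 0 0 0 0;0 0 0 0 0 0 0;0 0 0 0 0 0 0;0 0 0 0 0 0 0;0 0 0 0 0 0 0;0 0 0 0 0 0 0;0 0 0 0 0 0 0;0 0 0 0 0 0 0;0 0 0 0 0 0 0;0 0 0 0 0 0 0;0 0 0 0 0 0 0",
  grip_force=35,
)

```text
time_s: 58.93
ee_pos: [375.6, -405.2, 9.2]
ee_rot: [180.0, -0.1, 2.7]
force: [-0.6, 1.2, -0.1]
gripper_width: 16.0
gripper_force: 35.0
```

send_rows(
  targets="0 0 -0.008 0 0 0 0;0 0 -0.02 0 0 0 0;0 0 -0.04 0 0 0 0;0 0 -0.06 0 0 0 0;0 0 -0.08 0 0 0 0;0 0 -0.1 0 0 0 0;0 0 -0.12 0 0 0 0;0 0 -0.14 0 0 0 0;0 0 -0.16 0 0 0 0;0 0 -0.165 0 0 0 0;0 0 -0.165 0 0 0 0;0 0 -0.165 0 0 0 0",
)

```text
time_s: 59.93
ee_pos: [375.2, -404.8, 173.7]
ee_rot: [180.0, -0.0, 2.7]
force: [-0.1, -0.4, -1.5]
gripper_width: 16.0
gripper_force: 35.0
```

```bash
python3 - <<'E'
from h import *
s0=env.state()
for i in range(3):f=grab('wrist')
s=env.state();print(s['gripper_width'],s['gripper_force'],s['force'])
zc=s['ee_pos'][2]-9+5
r=rect(f,(105,120,50),(120,255,255),zc,2000)
th=np.radians(17);go((521.3,-106.6,170),17)
E
```

```text
15.799348979670745 34.99978065490723 [-0.5232133  -0.41805765 -0.93776469]
[ 413.5 -403.6] [ 61.6 139. ] 2.6 bb (168, 139, 312, 133)
at [ 374.9 -404.5  172.6] [-179.9    0.     2.7] t 60.1 shift mm [ 160.2 -290.7    2.9] turn [ -0.08   0.04 -14.33]
```

send_rows(
  targets="0.005 -0.009 0 0 0 -0.5 0;0.015 -0.027 0 0 0 -1.5 0;0.03 -0.054 0 0 0 -3 0;0.047 -0.085 0 0 0 -4.5 0;0.065 -0.118 0 0 0 -6 0;0.083 -0.151 0 0 0 -7.5 0;0.101 -0.184 0 0 0 -9 0;0.119 -0.216 0 0 0 -10.5 0;0.135 -0.245 0 0 0 -12 0;0.148 -0.268 0 0 0 -13.3 0;0.156 -0.283 0 0 0 -14 0;0.16 -0.2905 0 0 0 -14.3 0",
)

```text
time_s: 61.08
ee_pos: [522.2, -104.6, 173.3]
ee_rot: [-180.0, -0.0, 17.2]
force: [0.6, -0.5, -1.3]
gripper_width: 15.8
gripper_force: 35.0
```

send_rows(
  targets="0 0 0.01 0 0 0 0;0 0 0.025 0 0 0 0;0 0 0.04 0 0 0 0;0 0 0.05 0 0 0 0;0 0 0.055 0 0 0 0;0 0 0.055 0 0 0 0;0 0 0.055 0 0 0 0;0 0 0.055 0 0 0 0;0 0 0.055 0 0 0 0",
)

```text
time_s: 61.83
ee_pos: [522.4, -107.9, 119.8]
ee_rot: [179.9, -0.1, 17.0]
force: [-0.3, -0.6, -0.7]
gripper_width: 16.3
gripper_force: 35.0
```

```bash
python3 - <<'E'
from h import *
for i in range(3):f=grab('wrist')
go((521.3,-106.2,88),17)
E
```

```text
at [ 522.2 -107.7  119.6] [ 1.799e+02 -1.000e-01  1.700e+01] t 62.0 shift mm [-0.4 -1.7 31.6] turn [ 0.11 -0.1  -0.03]
```

send_rows(
  targets="0 -0.001 0.01 0 0 0 0;0 -0.0015 0.02 0 0 0 0;0 -0.0015 0.028 0 0 0 0;0 -0.0015 0.031 0 0 0 0;0 -0.0015 0.033 0 0 0 0;0 -0.0015 0.035 0 0 0 0;0 -0.0015 0.037 0 0 0 0;0 -0.0015 0.039 0 0 0 0;0 -0.0015 0.0395 0 0 0 0;0 -0.0015 0.0395 0 0 0 0;0 -0.0015 0.0395 0 0 0 0",
  grip_force=60,
)

```text
time_s: 62.9
ee_pos: [521.7, -106.2, 79.8]
ee_rot: [179.9, -0.1, 17.0]
force: [-1.9, 0.8, 2.6]
gripper_width: 15.5
gripper_force: 60.0
```

```bash
python3 - <<'E'
from h import *
f=grab('wrist');s=env.state();print(s['force'],s['torque'])
go((521.3,-106.2,79),17)
E
```

```text
[-2.07944576 -0.22191146  2.26932487] [ 0.04539017  0.58243871 -0.07434537]
at [ 521.9 -106.3   79.8] [ 1.799e+02 -1.000e-01  1.700e+01] t 63.0 shift mm [-0.5 -0.3  0.8] turn [ 0.11 -0.1  -0.03]
```

send_rows(
  targets="0 0 0.001 0 0 0 0;0 0 0.002 0 0 0 0;0 0 0.0025 0 0 0 0;0 0 0.0025 0 0 0 0;0 0 0.0025 0 0 0 0",
)

```text
time_s: 63.37
ee_pos: [521.9, -106.3, 79.1]
ee_rot: [179.9, -0.1, 17.0]
force: [-5.3, 1.0, 15.8]
gripper_width: 15.4
gripper_force: 60.0
```

```bash
python3 - <<'E'
from h import *
s=env.state();print(s['force'],s['torque'],s['ee_pos'],s['ee_rot'])
E
```

```text
[-5.28887663  0.97916685 15.81758733] [ 0.38961496  1.24828694 -0.05511445] [ 521.90371472 -106.33316182   79.13198293] [ 1.79873543e+02 -1.39948289e-01  1.69629370e+01]
```

send_rows(
  targets="0 0 -0.001 0 0 0 55;0 0 -0.001 0 0 0 55;0 0 -0.001 0 0 0 55;0 0 -0.001 0 0 0 55;0 0 -0.001 0 0 0 55;0 0 -0.001 0 0 0 55;0 0 -0.001 0 0 0 55;0 0 -0.001 0 0 0 55;0 0 -0.02 0 0 0 55;0 0 -0.05 0 0 0 55;0 0 -0.06 0 0 0 55;0 0 -0.06 0 0 0 0",
)

```text
time_s: 64.37
ee_pos: [523.4, -106.6, 139.7]
ee_rot: [179.7, -0.4, 17.0]
force: [0.1, 0.6, -0.2]
gripper_width: 46.3
gripper_force: 0.0
```

send_rows(
  targets="-0.015 0 0 0 0 0 0;-0.035 0 0 0 0 0 0;-0.05 0 0 0 0 0 0;-0.058 0 0 0 0 0 0;-0.06 0 0 0 0 0 0;-0.06 0 0 0 0 0 0;-0.06 0 0 0 0 0 0;-0.06 0 0 0 0 0 0;-0.06 0 0 0 0 0 0;-0.06 0 0 0 0 0 0;-0.06 0 0 0 0 0 0",
)

```text
time_s: 65.28
ee_pos: [464.4, -123.5, 136.9]
ee_rot: [179.9, -0.1, 17.0]
force: [-0.1, -0.4, -0.3]
gripper_width: 0.5
gripper_force: 0.0
```

```bash
python3 - <<'E'
from h import *
for i in range(3): f=grab('wrist')
T=grab('top')
s=env.state();print(s['gripper_width'])
rect(f,(105,120,50),(120,255,255),75,800);rect(T,(105,120,50),(120,255,255),75,100)
go((464,-124,76),17)
E
```

```text
0.2361200769972778
[ 522.1 -107.4] [139.1 139.3] 16.9 bb (199, 29, 250, 240)
[ 192.1 -312.7] [99.6 99.6] 35.0 bb (380, 338, 53, 54)
[550.2 -32.9] [28.6 55.1] 72.6 bb (291, 222, 13, 20)
at [ 464.1 -123.6  137. ] [ 1.799e+02 -1.000e-01  1.700e+01] t 65.5 shift mm [-0.3  0.3 61. ] turn [ 0.08 -0.05 -0.02]
```

send_rows(
  targets="0 0 0.02 0 0 0 0;0 0 0.04 0 0 0 0;0 0 0.055 0 0 0 0;0 0 0.06 0 0 0 0;0 0 0.062 0 0 0 0;0 0 0.0635 0 0 0 0;0 0 0.065 0 0 0 0;0 0 0.066 0 0 0 0;0 0 0.066 0 0 0 0;0 0 0.066 0 0 0 0",
)

```text
time_s: 66.32
ee_pos: [462.7, -123.3, 75.2]
ee_rot: [180.0, 0.0, 17.0]
force: [-12.3, 3.7, 32.3]
gripper_width: 0.5
gripper_force: 16.5
```

```bash
python3 - <<'E'
from h import *
s=env.state();print(s['force'],s['torque'],s['ee_pos'])
E
```

```text
[-12.29608398   3.73616804  32.29007141] [0.68920971 2.17306149 0.03158011] [ 462.72327237 -123.31050149   75.15246601]
```

send_rows(
  targets="0 0 -0.006 0 0 0 0;0 0 -0.015 0 0 0 0;0 0 -0.04 0 0 0 0;0 0 -0.08 0 0 0 0;-0.02 0 -0.12 0 0 0 0;-0.05 0 -0.15 0 0 0 0;-0.08 0 -0.18 0 0 0 0;-0.08 0 -0.19 0 0 0 0;-0.08 0 -0.19 0 0 0 0;-0.08 0 -0.19 0 0 0 0;-0.08 0 -0.19 0 0 0 0;-0.08 0 -0.19 0 0 0 0",
)

```text
time_s: 67.32
ee_pos: [387.2, -146.4, 259.4]
ee_rot: [-180.0, 0.1, 17.0]
force: [-0.6, -0.5, 0.0]
gripper_width: 0.3
gripper_force: 0.0
```

```bash
python3 - <<'E'
from h import *
for i in range(2): f=grab('wrist','w30.png')
T=grab('top','t30.png');S=grab('side','s30.png')
rect(f,(105,120,50),(120,255,255),75,800)
# corner-wise level check: compare each cover corner's pixel with the prediction at z=75
hsv=cv2.cvtColor(f['image'],cv2.COLOR_BGR2HSV);m=cv2.inRange(hsv,(105,120,50),(120,255,255))
c=max(cv2.findContours(m,0,2)[0],key=cv2.contourArea);a=cv2.approxPolyDP(c,12,True)[:,0];P=[w(f,p,75)[:2] for p in a]
print(a.tolist(),[np.round(np.hypot(*(P[i]-P[i-1])),1) for i in range(len(P))])
print('catch visible?');rect(f,(3,150,90),(20,255,255),72,15,250);
print('bottle/spool top');tnuts(2,0)
hs=cv2.cvtColor(S['image'],cv2.COLOR_BGR2HSV);m=cv2.inRange(hs,(105,120,40),(120,255,255))
for c in cv2.findContours(m,0,2)[0]:
    if cv2.contourArea(c)>300:
        b=cv2.approxPolyDP(c,5,True)[:,0];print('side',b.tolist())
th=np.radians(17);Rz=R.from_euler('z',16.9,degrees=True)
print('side pred z75',[px(S,np.r_[522,-107.2,75]+Rz.apply([i*70,j*70,0])).tolist() for i,j in((1,1),(1,-1),(-1,-1),(-1,1))])
E
```

```text
[ 510.4 -111.1] [113.9 139.3] 16.9 bb (242, 0, 167, 142)
[[242, 0], [248, 141], [401, 141], [408, 0]] [np.float64(138.4), np.float64(113.9), np.float64(138.3), np.float64(113.8)]
catch visible?
bottle/spool top
[328.9 162.9] 81 [ 760.4 -129.1    0. ]
[265. 171.] 1 [740.4  54.3   0. ]
[262. 172.] 1 [737.6  62.9   0. ]
side [[274, 256], [326, 271], [349, 241], [301, 229]]
side pred z75 [[272.2, 254.7], [300.4, 226.6], [350.6, 240.0], [326.3, 270.8]]
```

```bash
python3 -c "
from h import *
print(env.job_done())"
```

```text
the job is handed in; nothing more can be done
None
```

I handed the job in at about 67 s. All seven walnuts are in the box, though one fell onto the bench on the way and I recovered it with the scoop; the scoop is back upright on its mat. The cover lies level within about 1 mm of square, with the catch pressed in, and the bottle and spool look unmoved in the camera images.

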